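# Turn the pacemakers over for setscrew work and change the bench over

## Task

Change this pacemaker test bench over from telemetry checks to setscrew work. Turn over every pacemaker in the bronze fixture by handing it to the fixed spring clip and regrasping it from the other side, and lay each back flat and centred in a nest of the fixture with its setscrew seals up and its clear header on the same side of the fixture as before. Also let the programming head and the crucible of setscrews change places, each set down upright in the middle of the mat on which the other stood; never tip the crucible over, and leave the spanners, driver and tweezers where they lie.

Things in the scene. Friction and masses are not known exactly. Their poses are not given: they have to be found in the camera images.
- fixture: Fixed bronze fixture; origin under its centre, x axis to the robot's right (world -y) within 11 degrees, y away from the robot, z up. Base plate 96 (x) x 300 (y) x 10 mm; three pedestals in a row along y, 95 mm apart, each 46 (x) x 26 (y) mm with its top at 35 mm height, so a pacemaker overhangs it by 10 mm on both y sides, 25 mm above the base plate.
- nest1 (a point): Nest at the fixture's -y end (nearest the robot): middle of the pedestal's top face, 35 mm above the bench. At both x ends of each pedestal stands a stop, 18 mm wide in y, its top 39 mm above the bench; 62 mm clear between the two stops.
- nest2 (a point): The same point of the middle nest.
- nest3 (a point): The same point of the nest at the fixture's +y end.
- clip: Fixed steel spring clip; origin under its centre, x axis to the robot's right within 15 degrees, z up. Base plate 70 (x) x 60 (y) x 8 mm, post 30 x 24 mm up to a floor at 45 mm. Two sprung jaws, 24 mm wide in y, face each other along x: flat from 47 to 65 mm height, 5 mm apart when empty, flaring to a mouth 18 mm wide at 83 mm; each yields up to 8 mm along x.
- clip_floor (a point): Middle of the clip's floor, 45 mm above the bench. A pacemaker is pressed straight down (up to some 12 N) between the jaws, its flat faces towards them, until it stands on the floor with its middle at 72.5 mm; it then stands by itself, and is drawn straight up out with a few newtons.
- pacer1: Pacemaker (may be absent), 35 g, 55 (x) x 46 (y) x 8 (z) mm, origin at its middle. Clear header, 40 mm wide, from x = -27.5 to -16.5; sides straight and 46 mm apart from there to x = 4.5, then a half round of radius 23. Seals and a dark panel on its -z face. Starts seals down (z up) in a nest, x along the fixture's x; must end with z down, header again to the fixture's -x.
- pacer2: Pacemaker (may be absent), 35 g, 55 (x) x 46 (y) x 8 (z) mm, origin at its middle. Clear header, 40 mm wide, from x = -27.5 to -16.5; sides straight and 46 mm apart from there to x = 4.5, then a half round of radius 23. Seals and a dark panel on its -z face. Starts seals down (z up) in a nest, x along the fixture's x; must end with z down, header again to the fixture's -x.
- pacer3: Pacemaker (may be absent), 35 g, 55 (x) x 46 (y) x 8 (z) mm, origin at its middle. Clear header, 40 mm wide, from x = -27.5 to -16.5; sides straight and 46 mm apart from there to x = 4.5, then a half round of radius 23. Seals and a dark panel on its -z face. Starts seals down (z up) in a nest, x along the fixture's x; must end with z down, header again to the fixture's -x.
- pacer1_header (a point): Middle of the header of pacer1, 22 mm from the pacemaker's middle towards its -x.
- pacer2_header (a point): Middle of the header of pacer2, 22 mm from the pacemaker's middle towards its -x.
- pacer3_header (a point): Middle of the header of pacer3, 22 mm from the pacemaker's middle towards its -x.
- round_mat: Fixed round black rubber mat, 104 mm across and 3 mm thick. Origin at the centre of the underside. The programming head stands on it at the start; the crucible belongs here at the end.
- square_mat: Fixed square black rubber mat, 104 x 104 x 3 mm. Origin at the centre of the underside. The crucible stands on it at the start; the programming head belongs here at the end.
- prog_head: Matte grey cordless programming head, 200 g: a round puck 80 mm across and 20 mm high with a grip bar across its top, 64 mm long (its x), 24 mm wide (its y), from 19 to 47 mm above its underside. Origin at the centre of the underside.
- crucible: White ceramic crucible holding setscrews, 90 g: open round cup 38 mm high, 50 mm across over its upper 20 mm, tapering to 34 mm at the foot, wall 3 mm. Origin at the centre of the underside.
- spare (a point): Middle of a bare, always clear stretch of bench, 80 mm across, where a thing may be set aside meanwhile.
- spanner_a: Small steel spanner key lying flat, 110 mm long along its x; a bystander.
- spanner_b: Steel spanner key lying flat, 130 mm long along its x; a bystander.
- driver: Screwdriver lying flat, 130 mm long along its x; a bystander.
- tweezers: Steel tweezers lying flat, 115 mm long along their x, 8 mm high; a bystander.
Mind the look-alikes: they are no part of the job. What is shaped like the pacer2 but orange is not meant.

How it is judged:
On the way:
1. a pacemaker stands in the spring clip, let go (((horizontal distance between pacer1 and clip_floor below 0.012 m and height (world z) of pacer1 between 0.06 and 0.09 m and contact force between the fingers and pacer1 below 0.1 N) or (horizontal distance between pacer2 and clip_floor below 0.012 m and height (world z) of pacer2 between 0.06 and 0.09 m and contact force between the fingers and pacer2 below 0.1 N) or (horizontal distance between pacer3 and clip_floor below 0.012 m and height (world z) of pacer3 between 0.06 and 0.09 m and contact force between the fingers and pacer3 below 0.1 N))), for 0.2 s.
At the end, for the whole second after the job is handed in: Pacemakers at rest in nests: middle within 8 mm, flat within 7 deg, square within 11 deg, seals up, header to the fixture's -x side. Crucible upright within 15 mm of the middle of the round mat, programming head flat within 15 mm of the middle of the square mat, at rest (angle between each of pacer1, pacer2, pacer3's own z axis and vertical above 3.02 rad and ((horizontal distance between pacer1 and nest1 below 0.008 m and angle between the x axis of pacer1 and the x axis of fixture, either way round below 0.2 rad) or (horizontal distance between pacer1 and nest2 below 0.008 m and angle between the x axis of pacer1 and the x axis of fixture, either way round below 0.2 rad) or (horizontal distance between pacer1 and nest3 below 0.008 m and angle between the x axis of pacer1 and the x axis of fixture, either way round below 0.2 rad)) and x of each of pacer1_header, pacer2_header, pacer3_header in the frame of fixture below -0.01 m and z of pacer1 in the frame of fixture between 0.036 and 0.042 m and linear speed of each of pacer1, pacer2, pacer3, crucible, prog_head below 0.02 m/s and ((horizontal distance between pacer2 and nest1 below 0.008 m and angle between the x axis of pacer2 and the x axis of fixture, either way round below 0.2 rad) or (horizontal distance between pacer2 and nest2 below 0.008 m and angle between the x axis of pacer2 and the x axis of fixture, either way round below 0.2 rad) or (horizontal distance between pacer2 and nest3 below 0.008 m and angle between the x axis of pacer2 and the x axis of fixture, either way round below 0.2 rad)) and z of pacer2 in the frame of fixture between 0.036 and 0.042 m and ((horizontal distance between pacer3 and nest1 below 0.008 m and angle between the x axis of pacer3 and the x axis of fixture, either way round below 0.2 rad) or (horizontal distance between pacer3 and nest2 below 0.008 m and angle between the x axis of pacer3 and the x axis of fixture, either way round below 0.2 rad) or (horizontal distance between pacer3 and nest3 below 0.008 m and angle between the x axis of pacer3 and the x axis of fixture, either way round below 0.2 rad)) and z of pacer3 in the frame of fixture between 0.036 and 0.042 m and horizontal distance between crucible and round_mat below 0.015 m and height (world z) of each of crucible, prog_head below 0.007 m and angle between each of crucible, prog_head's own z axis and vertical below 0.1 rad and horizontal distance between prog_head and square_mat below 0.015 m); the robot touches nothing.
It fails at once if the crucible is tipped over (angle between crucible's own z axis and vertical above 0.7 rad).
It fails at once if spanner_a is shoved aside by more than 4 cm (distance of spanner_a from where it was at the start of the episode above 0.04 m).
It fails at once if spanner_b is shoved aside by more than 4 cm (distance of spanner_b from where it was at the start of the episode above 0.04 m).
It fails at once if driver is shoved aside by more than 4 cm (distance of driver from where it was at the start of the episode above 0.04 m).
It fails at once if tweezers is shoved aside by more than 4 cm (distance of tweezers from where it was at the start of the episode above 0.04 m).
Of pacer1, pacer2, pacer3 only 2 to 3 are there at a start; the rules pass over those that are not, and their reading is None.
At some moment in a run one of prog_head, crucible may be knocked a few centimetres aside while the robot is not near it.
It also fails if it takes over 210 s, if anything falls off the work surface, if the arm or the gripper's body presses on something with over 40 N, if the wrist force passes 120 N, or if a joint passes its speed limit or range.

## Robot

A 7-joint arm with a two-finger parallel gripper is mounted at the origin on the work surface. World frame = base frame: x ahead of the robot, y to its left, z up, the work surface at z = 0. Lengths are in m, angles in rad, forces in N, time in s.
With the tool pointing down it reaches from about 0.425 to 0.825 m from the base axis. Payload 3.6 kg.
Tool frame: the origin (TCP) lies on the centre line of the jaws, within the pads' length; the fingertips stand 17 mm ahead of it and the grasp point (between the pads) lies 2 mm behind it (arm.nose_length is the distance from the TCP to the fingertips, in m); z points along the fingers, y is the line along which they close (so a half turn about z gives the same grasp; the last joint's range is limited). The gripper opens to 93 mm and grips with 3 to 60 N. Pads are 15 mm wide; open, the fingers measure 128 mm over their backs; the gripper's body (75 mm by 188 mm) begins 65 mm behind the grasp point.
Start: joints at [-1.278, 0.615, -0.013, 1.423, 0.008, 1.103, -0.04], TCP at [0.204, 0.617, 0.236] pointing down, gripper open.
Joint ranges: [-3.12, 3.12], [-0.3, 2.06], [-1.34, 1.32], [0.26, 2.42], [-1.36, 4.5], [0.01, 1.98], [-2.84, 2.84]. Speed limits (rad/s): [2.79, 2.79, 3.14, 3.14, 3.14, 3.14, 3.14].

## Interface

Orientations are given as a unit quaternion [x, y, z, w].
In Python, from station import arm, eyes gives the robot as it stands.
- The arm moves only by the tool apply_moves, never from a script. Its argument "targets" is a list of rows, each a list of 6 numbers: the shift along the world's x, y, z in m, then the turn, a rotation vector about the world's x, y, z in units of 8 degrees (1.0 is 8 degrees). A call has 1 to 20 rows; each row is the pose to reach, as a shift and turn from the pose commanded when the call began; what a row does not reach only later rows make up. A row lasts 1/10 s, in which the tool goes at most 50 mm and 8.59 degrees, less where a joint would pass 70% of its speed; a pose out of reach is approached as far as the arm can. A call with a gripper value outside its range is refused whole. "grip" is the closure, from -1 (fully open) to 1 (shut), so that 0 is half open, set as the call begins (left out, the last holds). The fingers move at their own pace and stop on an object; "grip_force" is the grip in N (left out, the last holds). Time passes only in rows, so rows that repeat a pose let the fingers close. It gives the time, the measured TCP pose, the force, the opening and the grip force at its end, in the units of the state.
- arm.sense(): the state, without advancing time (a new reading comes with each control period).
- eyes.grab_frame(name): name is "scene" or "side" or "wrist"; returns a dict with "image" (480x640x3 uint8, red, green, blue), "fx", "fy", "cx", "cy" (pixels), "origin" and "attitude" of the camera in the world. Camera axes: x right, y down, z forward; pixel columns grow to the right and rows downward; lengths in m; the calibration is good to about 2 mm. The wrist camera is an equidistant fisheye: a pixel r from the principal point sees the ray r / f radians off the axis. A picture is of the moment at which its call begins. There is no depth.
- arm.finish_job(): hands the job in; it is judged then, once.
The state is a dict: "time": time; "q": joint angles; "joint_vel": joint speeds; "joint_efforts": joint torques, N m; "tool_pos": TCP position; "ee_rot": TCP orientation; "force": force on the tool from outside, world axes, zero at the start; "moment": the same for the moment, N m; "gripper_width": finger opening in m; "grip_force": force on a finger pad.
Only numpy, scipy, OpenCV 4.12 (cv2) and the standard library are available. Lean on these libraries where they do the work, as an engineer would, in place of code of your own. Each camera call takes 0.05 s, during which the arm holds its last target. There are 200 camera calls.

## Working session

There is one attempt and no reset: what is moved stays moved. The work goes in short steps, Python scripts to look and compute and a tool call to move; the robot and the scene stay as the last step left them, time stands still between calls to the robot, and variables do not carry over. Pictures are saved under pics/ and viewed, at most 14 in all, crops included, and the job is handed in when it is done.

Besides the shell and the picture viewer there is one more tool, called after ">>>" as a command line: name --pt "numbers of a row" for each row, then --argument value for the rest. apply_moves: Moves the arm, as the interface text tells. Its arguments: {"type":"object","properties":{"targets":{"type":"array","items":{"type":"array","items":{"type":"number"}}},"grip":{"type":"number"},"grip_force":{"type":"number"}},"required":["targets"]}

```bash
ls; mkdir -p pics; cat > h.py <<'E'
import numpy as np, cv2
from scipy.spatial.transform import Rotation as R
from station import arm, eyes
def grab(n,fn=None):
    f=eyes.grab_frame(n)
    if fn: cv2.imwrite('pics/'+fn,cv2.cvtColor(f['image'],cv2.COLOR_RGB2BGR))
    return f
def rot(a):
    a=np.array(a,float)
    return a if a.shape==(3,3) else R.from_quat(a).as_matrix()
def ray(f,u,v,fish=False):
    x=(u-f['cx'])/f['fx'];y=(v-f['cy'])/f['fy']
    if fish:
        r=np.hypot(x,y);s=np.sin(r)/max(r,1e-9);d=np.array([x*s,y*s,np.cos(r)])
    else: d=np.array([x,y,1.])
    return np.array(f['origin']),rot(f['attitude'])@d
def onz(f,u,v,z,fish=False):
    o,d=ray(f,u,v,fish);return o+d*(z-o[2])/d[2]
def proj(f,p,fish=False):
    c=rot(f['attitude']).T@(np.array(p)-np.array(f['origin']))
    if fish:
        r=np.hypot(c[0],c[1]);t=np.arctan2(r,c[2]);k=t/max(r,1e-9)
        return np.array([f['cx']+f['fx']*c[0]*k,f['cy']+f['fy']*c[1]*k])
    return np.array([f['cx']+f['fx']*c[0]/c[2],f['cy']+f['fy']*c[1]/c[2]])
E
python3 - <<'E'
from h import *
import pickle
for n in ('scene','side','wrist'):
    f=grab(n,n+'0.png');pickle.dump(f,open(n+'0.pkl','wb'))
    print(n,f['fx'],f['cx'],f['cy'],f['origin'],np.round(rot(f['attitude']),3).tolist())
print(arm.sense())
E
```

```text
pics
scene 534.4702714765806 317.537857731674 241.05777738225478 [1.52814383 0.18107434 1.06184618] [[-0.165, 0.708, -0.687], [0.986, 0.11, -0.125], [-0.013, -0.698, -0.716]]
side 586.2865080123318 318.36290329476145 247.0452507984935 [ 0.11437913 -0.90027788  0.74190446] [[0.898, -0.249, 0.363], [-0.441, -0.497, 0.748], [-0.006, -0.831, -0.556]]
wrist 371.64829954431775 320.36163343275376 237.2757239472536 [0.13798364 0.63997407 0.38305588] [[0.314, 0.919, 0.237], [0.949, -0.304, -0.082], [-0.003, 0.25, -0.968]]
{'time': 0.15, 'q': array([-1.27748937,  0.61570472, -0.01258571,  1.42449798,  0.00810116,
        1.10341381, -0.04036661]), 'joint_vel': array([ 1.83839492e-03, -2.77776697e-03, -1.50810557e-04, -5.70922095e-03,
       -4.40734725e-04, -4.58965757e-06,  1.10709351e-04]), 'joint_efforts': array([ 7.26045582e-04, -4.59348965e+01,  2.09571328e-01, -1.65942925e+01,
       -6.09993772e-02,  1.81979605e-02,  1.67683793e-04]), 'tool_pos': array([0.20417334, 0.61650638, 0.23475327]), 'ee_rot': array([ 1.59187062e-01,  9.87247945e-01, -9.76930382e-04, -1.39193374e-04]), 'force': array([ 0.06694108,  0.00127458, -0.12381917]), 'moment': array([-0.03383167,  0.08171742, -0.02010934]), 'grip_force': 0.0, 'gripper_width': 0.09290844126599591}
```

View pics/scene0.png

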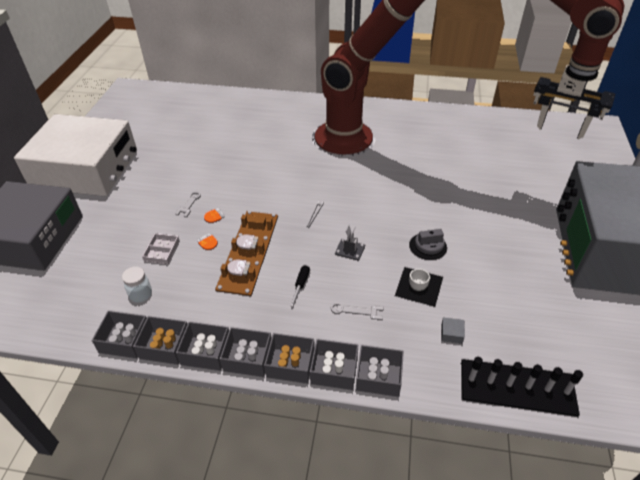

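View pics/side0.png

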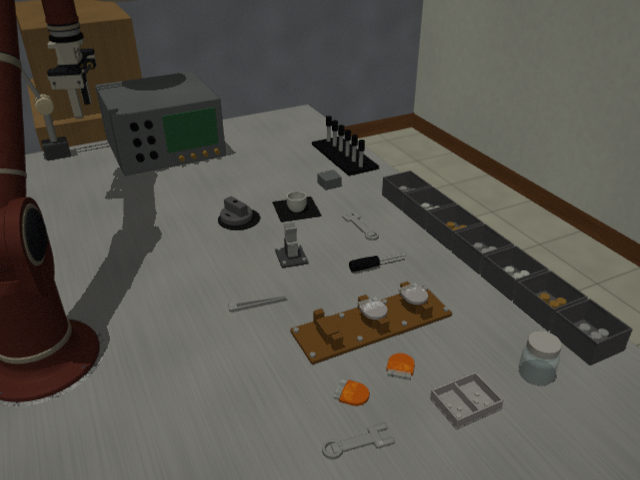

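The scene view shows the fixture at about (248,252), with pacemakers at (246,242) and (238,268) and an empty nest near (256,220). The clip is at (350,245), the head at (429,240) and the crucible at (419,284). Look-alikes for the pacemakers are orange, at (212,215) and (207,241), and I won't touch them. The small grey block at (452,330) is not the head. My targets are the two pale ones in the bronze nests.

```bash
python3 - <<'E'
from h import *
import pickle
fs=pickle.load(open('scene0.pkl','rb'));fd=pickle.load(open('side0.pkl','rb'))
a=cv2.resize(fs['image'][195:305,200:300],None,fx=4,fy=4,interpolation=cv2.INTER_CUBIC)
b=cv2.resize(fd['image'][270:365,280:460],None,fx=2.2,fy=2.2,interpolation=cv2.INTER_CUBIC)
c=np.zeros((a.shape[0],a.shape[1]+b.shape[1],3),np.uint8);c[:,:a.shape[1]]=a;c[:b.shape[0],a.shape[1]:]=b
d=cv2.resize(fd['image'][180:270,210:400],None,fx=2.2,fy=2.2)
h=min(d.shape[0],c.shape[0]-b.shape[0]);w=min(d.shape[1],b.shape[1]);c[b.shape[0]:b.shape[0]+h,a.shape[1]:a.shape[1]+w]=d[:h,:w]
cv2.imwrite('pics/crop1.png',c[...,::-1])
for n,f in (('scene',fs),('side',fd)):
    hsv=cv2.cvtColor(f['image'],cv2.COLOR_RGB2HSV)
    m=cv2.inRange(hsv,(8,110,40),(18,235,200));m[:, :200]=0
    if n=='side': m[:280]=0
    else: m[310:]=0;m[:190]=0;m[:,300:]=0
    m=cv2.morphologyEx(m,cv2.MORPH_CLOSE,np.ones((9,9)))
    cs=cv2.findContours(m,0,2)[0];k=max(cs,key=cv2.contourArea)
    box=cv2.approxPolyDP(cv2.convexHull(k),4,True)[:,0]
    for p in box: print(n,p,onz(f,*p,0.01)[:2].round(4))
    m=cv2.inRange(f['image'],(0,0,0),(48,48,48))
    for k in cv2.findContours(m,0,2)[0]:
        if cv2.contourArea(k)>150:
            x,y,w,hh=cv2.boundingRect(k)
            q=cv2.approxPolyDP(cv2.convexHull(k),3,True)[:,0]
            if y>180 and w<60: print(n,'dark',(x,y,w,hh),[onz(f,*p,0.003)[:2].round(3).tolist() for p in q])
E
```

```text
scene [276 215] [ 0.4346 -0.1379]
scene [250 295] [ 0.732 -0.138]
scene [216 290] [ 0.7297 -0.2273]
scene [242 216] [ 0.4537 -0.2342]
scene dark (0, 373, 58, 82) [[1.031, -0.641], [1.156, -0.434], [1.183, -0.433], [1.183, -0.459], [1.115, -0.588]]
scene dark (137, 319, 17, 27) [[0.837, -0.365], [0.866, -0.343], [0.909, -0.346], [0.91, -0.365]]
scene dark (95, 313, 20, 27) [[0.835, -0.469], [0.868, -0.444], [0.908, -0.446], [0.909, -0.471]]
scene dark (396, 268, 46, 38) [[0.576, 0.24], [0.592, 0.334], [0.687, 0.317], [0.67, 0.223]]
scene dark (410, 237, 36, 22) [[0.478, 0.249], [0.456, 0.262], [0.471, 0.344], [0.497, 0.344], [0.522, 0.328], [0.532, 0.289], [0.511, 0.256]]
scene dark (30, 191, 52, 78) [[0.418, -0.79], [0.518, -0.703], [0.724, -0.708], [0.643, -0.793]]
side [451 312] [ 0.7213 -0.2322]
side [314 363] [ 0.4264 -0.2373]
side [291 332] [ 0.4229 -0.1468]
side [315 310] [ 0.49 -0.11]
side [405 282] [ 0.6947 -0.1124]
side [428 290] [ 0.7215 -0.1557]
side dark (349, 256, 31, 16) [[0.693, -0.012], [0.678, -0.03], [0.619, -0.021], [0.635, 0.013], [0.697, 0.003]]
side dark (218, 210, 42, 20) [[0.527, 0.282], [0.501, 0.248], [0.471, 0.243], [0.443, 0.257], [0.427, 0.3], [0.439, 0.327], [0.522, 0.318]]
side dark (224, 201, 25, 16) [[0.474, 0.393], [0.515, 0.343], [0.508, 0.308], [0.483, 0.304], [0.464, 0.358]]
side dark (273, 197, 48, 25) [[0.665, 0.223], [0.566, 0.236], [0.584, 0.332], [0.68, 0.313]]
```

View pics/crop1.png

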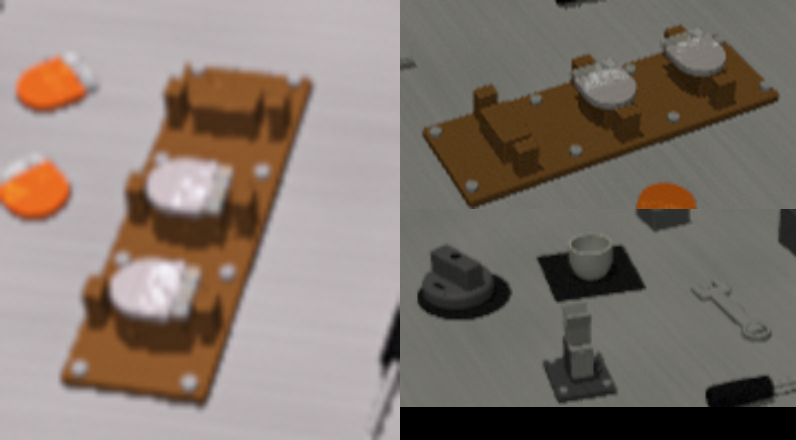

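The headers face +y (fixture -x), and two pacemakers are present. I'll move over the mats for a close look.

>>> apply_moves --pt "0.02 -0.02 0.07 0 0 -0.5" --pt "0.32 -0.337 0.08 0 0 -5.6" --pt "0.32 -0.337 0.08 0 0 -5.6" --pt "0.32 -0.337 0.08 0 0 -5.6" --pt "0.32 -0.337 0.08 0 0 -5.6" --pt "0.32 -0.337 0.08 0 0 -5.6" --pt "0.32 -0.337 0.08 0 0 -5.6" --pt "0.32 -0.337 0.08 0 0 -5.6" --pt "0.32 -0.337 0.08 0 0 -5.6" --pt "0.32 -0.337 0.08 0 0 -5.6" --pt "0.32 -0.337 0.08 0 0 -5.6" --pt "0.32 -0.337 0.08 0 0 -5.6" --pt "0.32 -0.337 0.08 0 0 -5.6" --pt "0.32 -0.337 0.08 0 0 -5.6"

```text
time: 1.55
tool_pos: [0.5229, 0.282, 0.3153]
ee_rot: [0.522, 0.853, -0.0, -0.001]
force: [0.8, -0.6, -0.3]
gripper_width: 0.0933
grip_force: 0.0
```

```bash
python3 - <<'E'
from h import *
import pickle
f=grab('wrist','w1.png');pickle.dump(f,open('w1.pkl','wb'))
s=arm.sense();print(s['q'].round(3),s['tool_pos'],s['ee_rot'],s['time'])
open('log.txt','a').write(repr((s['q'].tolist(),s['tool_pos'].tolist(),s['ee_rot'].tolist()))+'\n')
for p in ((0.477,.293,.0),(0.628,.277,.0),(.5,.08,0)): print(proj(f,p,True))
E
```

```text
[-0.686  0.47   0.251  1.473 -0.121  1.214  0.054] [0.52305761 0.28183949 0.31541511] [ 5.21908379e-01  8.53001353e-01 -4.92442087e-05 -5.77608761e-04] 1.6
[292.17495889 175.34751287]
[390.74378088 239.6064161 ]
[241.42907581 319.47171899]
```

View pics/w1.png

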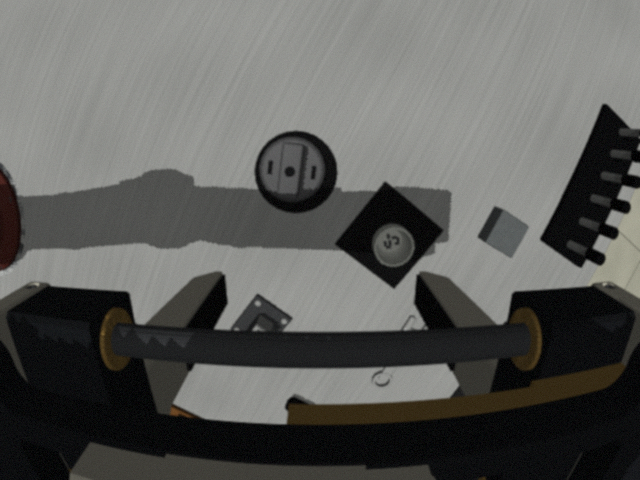

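The wrist view shows the round mat at (296,172) with the head's bar at about (290,169) running nearly up and down in the image. The square mat is at (390,235), the crucible rim at (393,245) and the clip base at about (263,312).

```bash
python3 - <<'E'
from h import *
import pickle
f=pickle.load(open('w1.pkl','rb'))
im=f['image'];g=cv2.cvtColor(im,cv2.COLOR_RGB2GRAY)
m=cv2.inRange(g,0,42)
m2=m.copy();m2[:,:335]=0;m2[:,446:]=0;m2[:178]=0;m2[290:]=0
m1=m.copy();m1[:,:250]=0;m1[:,340:]=0;m1[:128]=0;m1[214:]=0
for nm,mm in (('sq',m2),('rd',m1)):
    pts=np.argwhere(mm)[:,::-1]
    P=np.array([onz(f,u,v,.003,True)[:2] for u,v in pts],np.float32)*1000
    hull=cv2.convexHull(P)
    if nm=='sq': print(nm,cv2.minAreaRect(hull))
    else: print(nm,cv2.minEnclosingCircle(hull))
# crucible rim: bright within the square
cm=cv2.inRange(g,95,255);cm[:, :368]=0;cm[:,420:]=0;cm[:218]=0;cm[272:]=0
k=max(cv2.findContours(cm,0,2)[0],key=cv2.contourArea)
print('cruc px',cv2.minEnclosingCircle(k));P=np.array([onz(f,u,v,.041,True)[:2] for u,v in k[:,0]],np.float32)*1000
print(cv2.minEnclosingCircle(P))
c=np.vstack([np.hstack([cv2.resize(im[125:220,245:345],(400,380),interpolation=cv2.INTER_CUBIC),cv2.resize(im[275:350,215:315],(400,380),interpolation=cv2.INTER_CUBIC)[:380]])])
cv2.imwrite('pics/c2.png',c[...,::-1])
E
```

```text
sq ((619.807861328125, 281.6039123535156), (102.45795440673828, 196.20065307617188), 80.07987976074219)
rd ((478.6450500488281, 298.35943603515625), 51.0440559387207)
cruc px ((388.6842041015625, 238.3157958984375), 13.89972972869873)
((613.5049438476562, 282.9365539550781), 16.752809524536133)
```

View pics/c2.png

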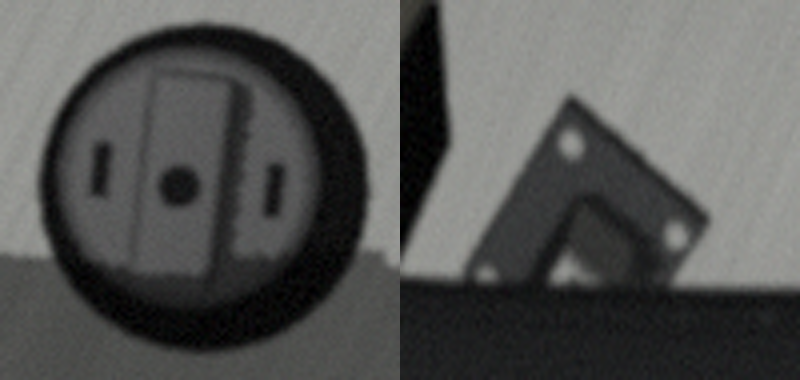

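```bash
python3 - <<'E'
from h import *
import pickle
f=pickle.load(open('w1.pkl','rb'))
sq=np.array([onz(f,*p,.003,True)[:2] for p in ((387,182),(443,231),(395,288),(335,243))]);print('sq',sq.round(4).tolist(),sq.mean(0))
print('head',onz(f,290,171.7,.050,True))
a=onz(f,293.2,143.8,.05,True);b=onz(f,288,193,.05,True);d=b-a;print('bar az deg',np.degrees(np.arctan2(d[1],d[0])),np.linalg.norm(d),(a+b)/2)
g=cv2.cvtColor(f['image'],cv2.COLOR_RGB2GRAY)[215:275,362:424]
c=cv2.HoughCircles(cv2.resize(g,None,fx=4,fy=4,interpolation=cv2.INTER_CUBIC),cv2.HOUGH_GRADIENT,1,40,param1=80,param2=20,minRadius=60,maxRadius=100)
for q in c[0][:3]:
    u,v=362+q[0]/4,215+q[1]/4;print(u,v,q[2]/4,onz(f,u,v,.041,True))
# clip base corners
for p in ((215+570-400>0 and 215+(570-400)/4,275+95/5.07),(215+310/4,275+215/5.07),(215+68/4,275+270/5.07)): print('clip',p,onz(f,*p,.008,True)[:2])
E
```

```text
sq [[0.5862, 0.3405], [0.6848, 0.3201], [0.6667, 0.2215], [0.5646, 0.2404]] [0.6255855  0.28062634]
head [0.47451712 0.30119363 0.05      ]
bar az deg -69.52013521391758 0.05555497870240859 [0.47345906 0.30465427 0.05      ]
393.875 246.125 20.525 [0.62335649 0.27775681 0.041     ]
clip (257.5, 293.73767258382645) [0.50431005 0.13150638]
clip (292.5, 317.4063116370809) [0.56141556 0.12164663]
clip (232.0, 328.2544378698225) [0.49315253 0.06471877]
```

>>> apply_moves --pt "-0.0485 0.02 -0.05 0 0 -0.88" --pt "-0.0485 0.02 -0.1 0 0 -0.88" --pt "-0.0485 0.02 -0.15 0 0 -0.88" --pt "-0.0485 0.02 -0.2 0 0 -0.88" --pt "-0.0485 0.02 -0.24 0 0 -0.88" --pt "-0.0485 0.02 -0.26 0 0 -0.88" --pt "-0.0485 0.02 -0.271 0 0 -0.88" --pt "-0.0485 0.02 -0.271 0 0 -0.88" --pt "-0.0485 0.02 -0.271 0 0 -0.88"

```text
time: 2.5
tool_pos: [0.4767, 0.301, 0.046]
ee_rot: [0.574, 0.819, 0.001, 0.0]
force: [1.0, 0.0, 0.3]
gripper_width: 0.093
grip_force: 0.0
```

>>> apply_moves --pt "0 0 0 0 0 0" --pt "0 0 0 0 0 0" --pt "0 0 0 0 0 0" --pt "0 0 0 0 0 0" --pt "0 0 0 0 0 0" --pt "0 0 0 0 0 0" --grip 0.8 --grip_force 20

```text
time: 3.1
tool_pos: [0.4758, 0.3, 0.0447]
ee_rot: [0.575, 0.818, 0.0, -0.0]
force: [0.2, 0.2, 0.3]
gripper_width: 0.0497
grip_force: 0.0
```

>>> apply_moves --pt "0 0 0 0 0 0" --pt "0 0 0 0 0 0" --pt "0 0 0 0 0 0" --pt "0 0 0 0 0 0" --pt "0 0 0.02 0 0 0" --pt "0 0 0.05 0 0 0" --pt "-0.005 0.04 0.07 0 0 0" --pt "-0.015 0.08 0.07 0 0 0" --pt "-0.015 0.13 0.07 0 0 0" --pt "-0.015 0.13 0.04 0 0 0" --pt "-0.015 0.13 0.015 0 0 0" --pt "-0.015 0.13 0.002 0 0 0" --pt "-0.015 0.13 -0.002 0 0 0" --pt "-0.015 0.13 -0.002 0 0 0" --grip 0.8

```text
time: 4.5
tool_pos: [0.4609, 0.4296, 0.0428]
ee_rot: [0.575, 0.818, -0.0, -0.0]
force: [0.7, 0.1, -1.5]
gripper_width: 0.0238
grip_force: 20.0
```

>>> apply_moves --pt "0 0 0 0 0 0" --pt "0 0 0 0 0 0" --pt "0 0 0 0 0 0" --pt "0 0 0 0 0 0" --pt "0 0 0.03 0 0 0" --pt "0 0 0.08 0 0 0" --pt "0.08 -0.07 0.1 0 0 0" --pt "0.12 -0.11 0.1 0 0 0" --pt "0.12 -0.11 0.1 0 0 0" --grip -1

```text
time: 5.4
tool_pos: [0.5718, 0.3291, 0.1426]
ee_rot: [0.574, 0.819, 0.001, 0.0]
force: [0.7, 0.0, -0.9]
gripper_width: 0.0906
grip_force: 0.0
```

```bash
python3 - <<'E'
from h import *
import pickle
f=grab('wrist','w2.png');pickle.dump(f,open('w2.pkl','wb'))
s=arm.sense();print(s['q'].round(3),s['tool_pos'],s['ee_rot'],s['time'])
open('log.txt','a').write(repr((s['q'].tolist(),s['tool_pos'].tolist(),s['ee_rot'].tolist()))+'\n')
print(proj(f,(.6234,.2778,.041),True),proj(f,(.461,.432,.05),True))
E
```

```text
[-0.678  0.731  0.25   1.503 -0.193  0.925 -0.041] [0.58114681 0.31706754 0.14370824] [5.80208746e-01 8.14438455e-01 4.02623144e-04 6.90298458e-03] 5.45
[361.17994862 328.34413988] [215.55332296  51.75233245]
```

View pics/w2.png

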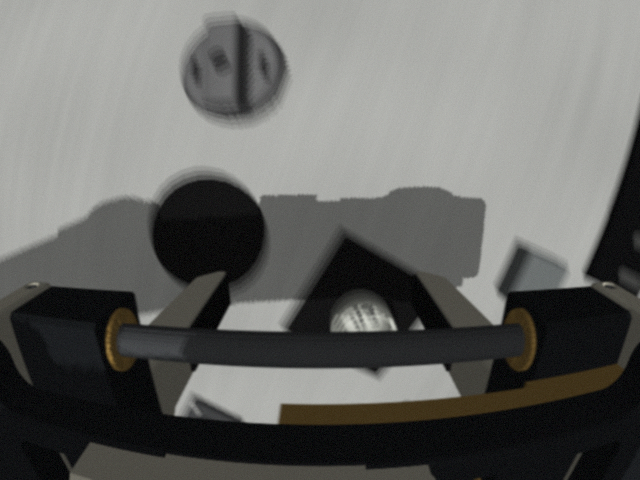

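>>> apply_moves --pt "0.042 -0.042 -0.01 0 0 0" --pt "0.0425 -0.042 -0.03 0 0 0" --pt "0.0425 -0.042 -0.06 0 0 0" --pt "0.0425 -0.042 -0.09 0 0 0" --pt "0.0425 -0.042 -0.112 0 0 0" --pt "0.0425 -0.042 -0.112 0 0 0"

```text
time: 6.05
tool_pos: [0.6101, 0.2867, 0.0256]
ee_rot: [0.575, 0.818, -0.003, -0.002]
force: [-0.8, -0.1, -0.6]
gripper_width: 0.0931
grip_force: 0.0
```

>>> apply_moves --pt "0 0 0 0 0 0" --pt "0 0 0 0 0 0" --pt "0 0 0 0 0 0" --pt "0 0 0 0 0 0" --pt "0 0 0 0 0 0" --pt "0 0 0 0 0 0" --pt "0 0 0 0 0 0" --grip 0.5 --grip_force 12

```text
time: 6.75
tool_pos: [0.6135, 0.2879, 0.0298]
ee_rot: [0.575, 0.818, 0.001, 0.0]
force: [0.3, -0.2, 1.6]
gripper_width: 0.0448
grip_force: 9.8
```

>>> apply_moves --pt "0 0 0 0 0 0" --pt "0 0 0 0 0 0" --pt "0 0 0 0 0 0" --pt "0.002 -0.005 0 0 0 0" --pt "0.004 -0.0105 0 0 0 0" --pt "0.004 -0.0105 0 0 0 0" --pt "0.004 -0.0105 0 0 0 0" --grip -0.6

```text
time: 7.45
tool_pos: [0.6172, 0.2764, 0.0293]
ee_rot: [0.575, 0.818, -0.0, 0.0]
force: [-0.1, 0.6, -0.0]
gripper_width: 0.074
grip_force: 0.0
```

>>> apply_moves --pt "0 0 0 0 0 0" --pt "0 0 0 0 0 0" --pt "0 0 0 0 0 0" --pt "0 0 0 0 0 0" --pt "0 0 0 0 0 0" --pt "0 0 0 0 0 0" --grip 0.5 --grip_force 12

```text
time: 8.05
tool_pos: [0.617, 0.2774, 0.0293]
ee_rot: [0.575, 0.818, 0.0, -0.0]
force: [0.0, -0.5, -0.8]
gripper_width: 0.0489
grip_force: 12.0
```

>>> apply_moves --pt "0 0 0.02 0 0 0" --pt "0 0 0.05 0 0 0" --pt "-0.035 0.005 0.06 0 0 0" --pt "-0.07 0.01 0.06 0 0 0" --pt "-0.105 0.015 0.06 0 0 0" --pt "-0.138 0.021 0.06 0 0 0" --pt "-0.138 0.021 0.06 0 0 0" --pt "-0.138 0.021 0.06 0 0 0" --pt "-0.138 0.021 0.04 0 0 0" --pt "-0.138 0.021 0.02 0 0 0" --pt "-0.138 0.021 0.006 0 0 0" --pt "-0.138 0.021 0.001 0 0 0" --pt "-0.138 0.021 0.001 0 0 0" --pt "-0.138 0.021 0.001 0 0 0"

```text
time: 9.45
tool_pos: [0.4799, 0.2982, 0.0306]
ee_rot: [0.575, 0.818, 0.001, 0.0]
force: [-0.8, -0.4, -0.9]
gripper_width: 0.0485
grip_force: 12.0
```

>>> apply_moves --pt "0 0 0 0 0 0" --pt "0 0 0 0 0 0" --pt "0 0 0 0 0 0" --pt "0 0 0 0 0 0" --pt "0 0 0 0 0 0" --pt "0 0 0.03 0 0 0" --pt "0 0 0.07 0 0 0" --pt "0.025 0 0.12 0 0 0" --pt "0.05 0 0.15 0 0 0" --pt "0.05 0 0.15 0 0 0" --pt "0.05 0 0.15 0 0 0" --pt "0.05 0 0.15 0 0 0" --pt "0.05 0 0.15 0 0 0" --grip -1

```text
time: 10.75
tool_pos: [0.5271, 0.2981, 0.1785]
ee_rot: [0.574, 0.819, -0.002, -0.001]
force: [0.7, -0.3, 1.5]
gripper_width: 0.093
grip_force: 0.0
```

```bash
python3 - <<'E'
from h import *
import pickle
f=grab('wrist');pickle.dump(f,open('w3.pkl','wb'))
s=arm.sense();print(s['q'].round(3),s['tool_pos'],s['ee_rot'],s['time'])
open('log.txt','a').write(repr((s['q'].tolist(),s['tool_pos'].tolist(),s['ee_rot'].tolist()))+'\n')
c=proj(f,(.48,.298,.02),True);h=proj(f,(.46,.43,.03),True);print(c,h)
def crop(p,r=60):
    x=int(np.clip(p[0],r,640-r));y=int(np.clip(p[1],r,480-r));print(x-r,y-r);return cv2.resize(f['image'][y-r:y+r,x-r:x+r],(380,380),interpolation=cv2.INTER_CUBIC)
cv2.imwrite('pics/c3.png',np.hstack([crop(c),crop(h)])[...,::-1])
E
```

```text
[-0.707  0.615  0.257  1.632 -0.186  0.922 -0.034] [0.52736702 0.29813328 0.178698  ] [ 0.57434044  0.81861432 -0.00161965 -0.0010201 ] 10.8
[269.113511   208.67777952] [298.58433604  49.83492411]
209 148
238 0
```

View pics/c3.png

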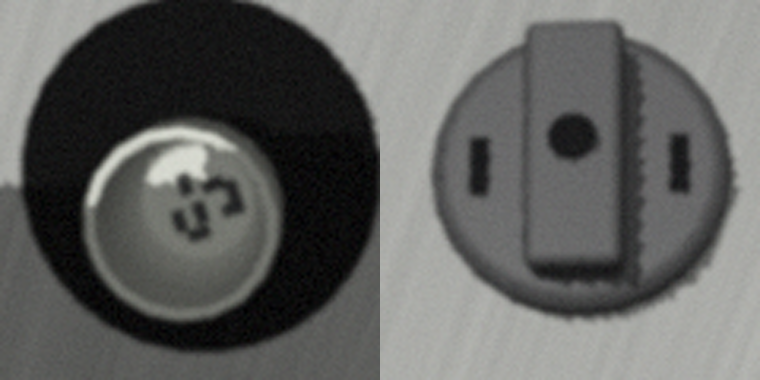

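The crucible rim is at (267,217) with the mat centre at about (273,202). The head's dot is at (299,43).

```bash
python3 - <<'E'
from h import *
import pickle
f=pickle.load(open('w3.pkl','rb'))
print('cruc',onz(f,266.8,217.5,.041,True),'mat',onz(f,272.8,202.3,.003,True),'head',onz(f,298.9,42.6,.047,True))
E
```

```text
cruc [0.48208847 0.29522403 0.041     ] mat [0.48000084 0.30086433 0.003     ] head [0.46070899 0.43183758 0.047     ]
```

>>> apply_moves --pt "-0.02 0.04 0 0 0 0" --pt "-0.045 0.09 0 0 0 0" --pt "-0.0666 0.1334 -0.01 0 0 0" --pt "-0.0666 0.1334 -0.02 0 0 0" --pt "-0.0666 0.1334 -0.05 0 0 0" --pt "-0.0666 0.1334 -0.09 0 0 0" --pt "-0.0666 0.1334 -0.12 0 0 0" --pt "-0.0666 0.1334 -0.133 0 0 0" --pt "-0.0666 0.1334 -0.135 0 0 0" --pt "-0.0666 0.1334 -0.135 0 0 0"

```text
time: 11.8
tool_pos: [0.4629, 0.4317, 0.0458]
ee_rot: [0.575, 0.818, 0.0, 0.0]
force: [0.3, 0.4, 0.2]
gripper_width: 0.093
grip_force: 0.0
```

>>> apply_moves --pt "0 0 0 0 0 0" --pt "0 0 0 0 0 0" --pt "0 0 0 0 0 0" --pt "0 0 0 0 0 0" --pt "0 0 0 0 0 0" --pt "0 0 0 0 0 0" --pt "0 0 0 0 0 0" --pt "0 0 0 0 0 0" --pt "0 0 0 0 0 0" --pt "0 0 0 0 0 0" --grip 0.8 --grip_force 20

```text
time: 12.8
tool_pos: [0.4621, 0.4314, 0.0452]
ee_rot: [0.575, 0.818, -0.0, -0.0]
force: [-1.1, -0.3, 0.4]
gripper_width: 0.0238
grip_force: 20.0
```

>>> apply_moves --pt "0 0 0.03 0 0 0" --pt "0 0 0.07 0 0 0" --pt "0.03 -0.02 0.08 0 0 0" --pt "0.06 -0.05 0.08 0 0 0" --pt "0.09 -0.08 0.08 0 0 0" --pt "0.13 -0.115 0.08 0 0 0" --pt "0.164 -0.1514 0.08 0 0 0" --pt "0.164 -0.1514 0.08 0 0 0" --pt "0.164 -0.1514 0.08 0 0 0" --pt "0.164 -0.1514 0.05 0 0 0" --pt "0.164 -0.1514 0.025 0 0 0" --pt "0.164 -0.1514 0.008 0 0 0" --pt "0.164 -0.1514 0.003 0 0 0" --pt "0.164 -0.1514 0.0025 0 0 0" --pt "0.164 -0.1514 0.0025 0 0 0"

```text
time: 14.3
tool_pos: [0.6262, 0.2813, 0.0481]
ee_rot: [0.574, 0.819, 0.0, -0.0]
force: [0.3, 0.8, -1.5]
gripper_width: 0.0238
grip_force: 20.0
```

>>> apply_moves --pt "0 0 0 0 0 0" --pt "0 0 0 0 0 0" --pt "0 0 0 0 0 0" --pt "0 0 0 0 0 0" --pt "0 0 0 0 0 0" --pt "0 0 0.04 0 0 0" --pt "0 0 0.09 0 0 0" --pt "0 -0.04 0.14 0 0 0" --pt "-0.02 -0.09 0.18 0 0 -1" --pt "-0.06 -0.2 0.2 0 0 -2" --pt "-0.1 -0.3 0.2 0 0 -2" --pt "-0.14 -0.41 0.2 0 0 -2" --pt "-0.14 -0.41 0.2 0 0 -2" --pt "-0.14 -0.41 0.2 0 0 -2" --pt "-0.14 -0.41 0.2 0 0 -2" --pt "-0.14 -0.41 0.2 0 0 -2" --pt "-0.14 -0.41 0.2 0 0 -2" --pt "-0.14 -0.41 0.2 0 0 -2" --pt "-0.14 -0.41 0.2 0 0 -2" --grip -1

```text
time: 16.2
tool_pos: [0.4869, -0.1287, 0.2478]
ee_rot: [0.683, 0.731, 0.001, -0.0]
force: [0.6, 1.0, -1.0]
gripper_width: 0.0931
grip_force: 0.0
```

```bash
python3 - <<'E'
from h import *
import pickle
f=grab('wrist','w4.png');pickle.dump(f,open('w4.pkl','wb'))
s=arm.sense();print(s['q'].round(3),s['tool_pos'],s['ee_rot'],s['time'])
open('log.txt','a').write(repr((s['q'].tolist(),s['tool_pos'].tolist(),s['ee_rot'].tolist()))+'\n')
E
```

```text
[-0.049  0.392  0.371  1.83  -0.173  0.951  0.468] [ 0.48713916 -0.12775578  0.24759918] [ 6.81975029e-01  7.31375082e-01  5.84817540e-04 -4.56246249e-04] 16.25
```

View pics/w4.png

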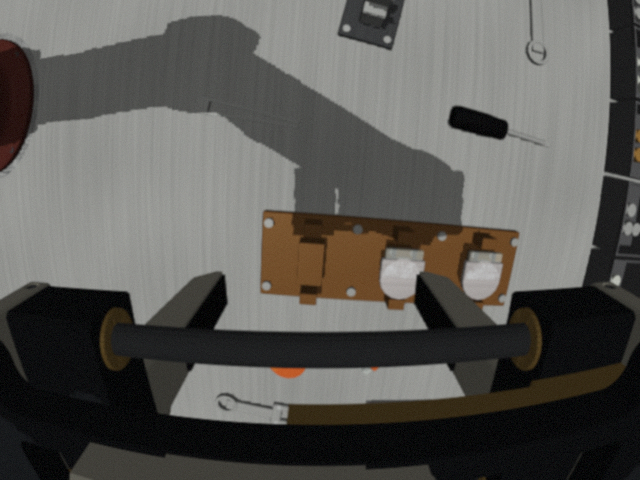

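The wrist view shows the fixture from (264,211) to (519,231), nest1 empty at (312,264), pacemakers at (402,273) and (482,274) with headers up-image (+y), and the clip at (373,22).

```bash
cat log.txt; python3 - <<'E'
from h import *
import pickle
f=pickle.load(open('w4.pkl','rb'))
c=np.array([onz(f,*p,.01,True)[:2] for p in ((264,211),(519,231),(262,294))]);print(c.round(4))
e=c[1]-c[0];print('len',np.linalg.norm(e),'az',np.degrees(np.arctan2(e[1],e[0])),np.linalg.norm(c[2]-c[0]),'ctr',(c[1]+c[2])/2)
im=f['image'];g=cv2.cvtColor(im,cv2.COLOR_RGB2HSV)
m=cv2.inRange(g,(0,0,120),(180,70,255));m[:, :375]=0;m[:,510:]=0;m[:242]=0;m[305:]=0
m=cv2.morphologyEx(m,cv2.MORPH_OPEN,np.ones((5,5)))
for k in cv2.findContours(m,0,2)[0]:
    if cv2.contourArea(k)<300: continue
    P=np.array([onz(f,u,v,.043,True)[:2] for u,v in k[:,0]],np.float32)*1000
    print(cv2.boundingRect(k),cv2.minAreaRect(P),P.min(0),P.max(0))
for p in ((345,36),(391,48),(404,0),(376,14),(362,0)): print('clip',onz(f,*p,.008,True)[:2])
print('seam',onz(f,376,12,.083,True))
E
```

```text
([-0.6857584518596103, 0.47000435650165584, 0.2506122097398465, 1.4731706250384853, -0.12113237752115989, 1.2142264767405746, 0.05380080125864825], [0.5230576055102173, 0.2818394880175836, 0.3154151085326802], [0.5219083789711487, 0.8530013528141881, -4.924420868647921e-05, -0.0005776087607968853])
([-0.677555400470658, 0.7309490880277817, 0.24975749710564005, 1.5032406663028162, -0.19295113939380346, 0.9251094625567046, -0.041151418053782716], [0.5811468078728248, 0.31706753552053674, 0.14370823667496338], [0.5802087461381428, 0.814438455380901, 0.00040262314423417626, 0.006902984584962577])
([-0.7068090014395878, 0.6152441884684232, 0.2574239544974598, 1.6321315582017097, -0.18591959642006958, 0.9221584422093553, -0.03413629404975788], [0.5273670209170613, 0.2981332842449833, 0.17869799802868963], [0.5743404354450005, 0.8186143172088393, -0.0016196488553247524, -0.0010201034940938564])
([-0.04850842724167019, 0.3918241463187684, 0.37110714040267395, 1.8299495108532324, -0.1726931765607182, 0.9514917248935906, 0.46756133131960265], [0.48713916435995563, -0.12775578024716486, 0.24759917771097303], [0.6819750285616895, 0.7313750817782132, 0.0005848175396049886, -0.00045624624926256246])
[[ 0.4264 -0.1333]
 [ 0.7222 -0.1346]
 [ 0.4265 -0.2291]]
len 0.2958265821438833 az -0.2432305220466447 0.09573662247859882 ctr [ 0.57434975 -0.18184534]
(463, 253, 39, 46) ((665.8028564453125, -181.15411376953125), (45.57472610473633, 51.901466369628906), 0.7444286942481995) [ 642.979   -207.19856] [ 688.5955  -155.05676]
(380, 250, 45, 49) ((573.959716796875, -183.63540649414062), (45.78276062011719, 52.65699768066406), 0.93024742603302) [ 551.0906  -210.02716] [ 596.7154  -157.01341]
clip [0.49922378 0.05860472]
clip [0.5482088  0.05049782]
clip [0.55993265 0.10933981]
clip [0.53035645 0.08778407]
clip [0.51469541 0.10281793]
seam [0.52086178 0.06149982 0.083     ]
```

```bash
cat > kin.py <<'E'
import numpy as np, itertools, os
from scipy.spatial.transform import Rotation as R
from scipy.optimize import least_squares
D=[eval(l) for l in open('log.txt')]
D.append(([-1.27748937,0.61570472,-0.01258571,1.42449798,0.00810116,1.10341381,-0.04036661],[0.20417334,0.61650638,0.23475327],[1.59187062e-01,9.87247945e-01,-9.76930382e-04,-1.39193374e-04]))
z=lambda a:R.from_rotvec([0,0,a]);y=lambda a:R.from_rotvec([0,a,0])
def fk(q,s,p):
    o1,o7,d1,d3,d5,d7,a1,b3,b5,a6,b7=p
    r=z(s[0]*q[0]+o1);t=np.array([0,0,d1])+r.apply([a1,0,0])
    r=r*y(q[1]);r=r*z(s[1]*q[2]);t=t+r.apply([0,b3,d3]);r=r*y(q[3]);r=r*z(s[2]*q[4]);t=t+r.apply([0,b5,d5])
    r=r*y(q[5]);t=t+r.apply([a6,0,0]);r=r*z(s[3]*q[6]+o7);t=t+r.apply([0,0,d7]);return t,r
def res(p,s):
    e=[]
    for q,t,o in D:
        T,r=fk(q,s,p);e+=list((T-t)*5)+list((r.inv()*R.from_quat(o)).as_rotvec())
    return np.r_[e,0.01*np.array(p[6:])]
def fit():
    best=None
    for s in itertools.product((-1,1),repeat=4):
        for o in (0,1.57,3.14,-1.57):
            f=least_squares(res,[0,o,.3,.4,.4,.2,0,0,0,0,0],args=(s,))
            if best is None or f.cost<best[0]: best=(f.cost,s,f.x)
    return best
if __name__=='__main__':
    b=fit();print(b);print(np.round(res(b[2],b[1]),4).reshape(-1)[:30])
E
python3 kin.py
```

```text
(np.float64(5.54756892203078e-05), (-1, -1, -1, -1), array([-0.0246788 ,  1.54611805,  0.14935653,  0.54795744,  0.37374327,
        0.19343694, -0.00425262, -0.01633967,  0.01095724, -0.00516712,
        0.        ]))
[-0.0003 -0.0001  0.0008  0.     -0.     -0.     -0.0016 -0.0041  0.002
 -0.0003  0.0002  0.      0.0038 -0.0018  0.0008 -0.     -0.0001 -0.
 -0.0022  0.0051 -0.0003  0.      0.     -0.     -0.0012  0.005  -0.0034
 -0.     -0.     -0.    ]
```

```bash
cat > ik.py <<'E'
from kin import *
_,S,P=fit()
lo=np.array([-3.12,-.3,-1.34,.26,-1.36,.01,-2.84]);hi=np.array([3.12,2.06,1.32,2.42,4.5,1.98,2.84])
def tool(h,c):
    t=-np.array(h,float);c=np.array(c,float);return R.from_matrix(np.c_[np.cross(c,t),c,t])
def ik(g,r,seed,reg=1e-3,ref=None):
    tp=np.array(g)+r.apply([0,0,.002])
    ref=seed if ref is None else ref
    f=least_squares(lambda q:(lambda T:np.r_[(T[0]-tp)*5,(T[1].inv()*r).as_rotvec(),reg*(q-ref)])(fk(q,S,P)),np.clip(seed,lo+.01,hi-.01),bounds=(lo,hi))
    T=fk(f.x,S,P);return f.x,np.linalg.norm(T[0]-tp)+np.linalg.norm((T[1].inv()*r).as_rotvec())
def sols(g,r,n=14):
    rng=np.random.default_rng(0);out=[]
    base=np.array([0,.6,.2,1.6,0,1.0,0])
    for i in range(n):
        s=base+rng.normal(size=7)*[.5,.3,.6,.3,1,.4,1.6]
        x,e=ik(g,r,s,1e-4,base)
        if e<3e-3:
            m=np.min(np.r_[x-lo,hi-x]);
            if m>.05 and not any(np.abs(x-o).max()<.3 for o in out): out.append(x)
    return out
a=np.radians(-9.5)
def pose(where,side,tau,cs,x=.574):
    w=a if where=='clip' else 0.
    Rz=R.from_rotvec([0,0,w]);s=1 if side=='L' else -1
    r=tool(Rz.apply([0,s*np.sin(tau),np.cos(tau)]),Rz.apply([cs,0,0]))
    return r
E
python3 - <<'E'
from ik import *
for nm,g,wh in (('p2',(.574,-.1765,.039),'fix'),('p3',(.667,-.1765,.039),'fix'),('clip',(.527,.093,.0785),'clip')):
  for side in 'LR':
    for cs in (1,-1):
      o=sols(g,pose(wh,side,np.pi/4,cs))
      print(nm,side,cs,[x.round(2).tolist() for x in sorted(o,key=lambda x:-np.min(np.r_[x-lo,hi-x]))[:4]])
E
```

```text
p2 L 1 [[-0.27, 0.91, 0.5, 1.82, 0.8, 0.57, -0.66], [-0.43, 1.02, 0.8, 1.83, 0.33, 0.42, -0.25]]
p2 L -1 [[0.02, 0.85, 0.02, 1.81, 1.16, 0.86, 2.21]]
p2 R 1 [[0.66, 0.94, -0.34, 1.62, -0.5, 1.03, 0.76]]
p2 R -1 [[0.24, 0.96, 0.38, 1.62, -0.97, 1.35, -1.99]]
p3 L 1 [[-0.19, 0.98, 0.4, 1.54, 0.7, 0.75, -0.51], [-0.32, 1.04, 0.66, 1.55, 0.39, 0.64, -0.27]]
p3 L -1 [[0.02, 0.94, -0.0, 1.53, 1.04, 0.96, 2.42]]
p3 R 1 [[0.56, 1.04, -0.32, 1.33, -0.49, 1.16, 0.63]]
p3 R -1 [[0.26, 1.04, 0.29, 1.34, -0.94, 1.4, -2.21]]
clip L 1 [[-0.76, 0.87, 0.55, 1.77, 0.34, 0.99, -0.71]]
clip L -1 [[-0.26, 0.81, -0.27, 1.75, 0.83, 1.31, 1.95]]
clip R 1 [[0.47, 0.82, -0.69, 2.05, -0.84, 0.4, 0.62], [0.59, 0.91, -0.89, 2.04, -0.4, 0.3, 0.2]]
clip R -1 []
```

```bash
cat > go.py <<'E'
from ik import *
from station import arm
def plan(*ps,s=None):
    """ps: (g,r) list; prints shift and turn (8 deg units) from the current pose, and expected joints"""
    s=s or arm.sense();p0=np.array(s['tool_pos']);r0=R.from_quat(s['ee_rot']);q=np.array(s['q'])
    open('log.txt','a').write(repr((list(map(float,s['q'])),p0.tolist(),list(map(float,s['ee_rot']))))+'\n')
    print('t',s['time'],'q',q.round(2))
    for g,r in ps:
        d=np.array(g)+r.apply([0,0,.002])-p0;rv=(r*r0.inv()).as_rotvec()/np.radians(8)
        x,e=ik(g,r,q);q=x
        print('shift',d.round(4),'turn',rv.round(2),'q',x.round(2),'err',round(e,4))
L=lambda wh,cs:pose(wh,'L',np.pi/4,cs)
Rr=lambda wh,cs:pose(wh,'R',np.pi/4,cs)
E
python3 - <<'E'
from go import *
plan(((.574,-.1765,.15),L('fix',1)),((.574,-.1765,.039),L('fix',1)))
E
```

```text
t 16.25 q [-0.05  0.39  0.37  1.83 -0.17  0.95  0.47]
shift [ 0.0869 -0.0502 -0.099 ] turn [-5.63 -0.2  -0.48] q [-0.52  0.9   0.98  1.79  0.11  0.56  0.08] err 0.0
shift [ 0.0869 -0.0502 -0.21  ] turn [-5.63 -0.2  -0.48] q [-0.48  1.07  0.91  1.84  0.05  0.39 -0.  ] err 0.0
```

>>> apply_moves --pt "0.03 -0.02 0 -1 0 0" --pt "0.06 -0.035 -0.02 -2 -0.1 -0.2" --pt "0.087 -0.05 -0.04 -3 -0.1 -0.3" --pt "0.087 -0.05 -0.06 -4 -0.15 -0.4" --pt "0.087 -0.05 -0.08 -5 -0.2 -0.48" --pt "0.087 -0.05 -0.099 -5.63 -0.2 -0.48" --pt "0.087 -0.05 -0.099 -5.63 -0.2 -0.48" --pt "0.087 -0.05 -0.099 -5.63 -0.2 -0.48" --pt "0.087 -0.05 -0.099 -5.63 -0.2 -0.48" --pt "0.087 -0.05 -0.099 -5.63 -0.2 -0.48" --pt "0.087 -0.05 -0.099 -5.63 -0.2 -0.48" --grip -0.45 --grip_force 30

```text
time: 17.35
tool_pos: [0.5736, -0.1813, 0.1509]
ee_rot: [0.656, 0.651, -0.269, 0.272]
force: [-0.3, 0.1, 0.4]
gripper_width: 0.0676
grip_force: 0.0
```

```bash
python3 - <<'E'
from go import *
from h import grab
import pickle
f=grab('wrist');pickle.dump(f,open('w5.pkl','wb'))
f=grab('scene');pickle.dump(f,open('s5.pkl','wb'))
import cv2
a=f['image'][150:330,180:400];cv2.imwrite('pics/s5.png',cv2.resize(a,(792,648))[48:,:,::-1])
plan(((.574,-.1765,.15),L('fix',1)),((.574,-.1765,.039),L('fix',1)))
E
```

```text
t 17.45 q [-0.57  0.88  0.83  1.83  0.32  0.62 -0.24]
shift [ 0.0005  0.0028 -0.0015] turn [-0.    0.04  0.03] q [-0.45  0.83  0.83  1.79  0.36  0.6  -0.14] err 0.0
shift [ 0.0005  0.0028 -0.1125] turn [-0.    0.04  0.03] q [-0.43  1.02  0.8   1.83  0.32  0.42 -0.24] err 0.0
```

View pics/s5.png

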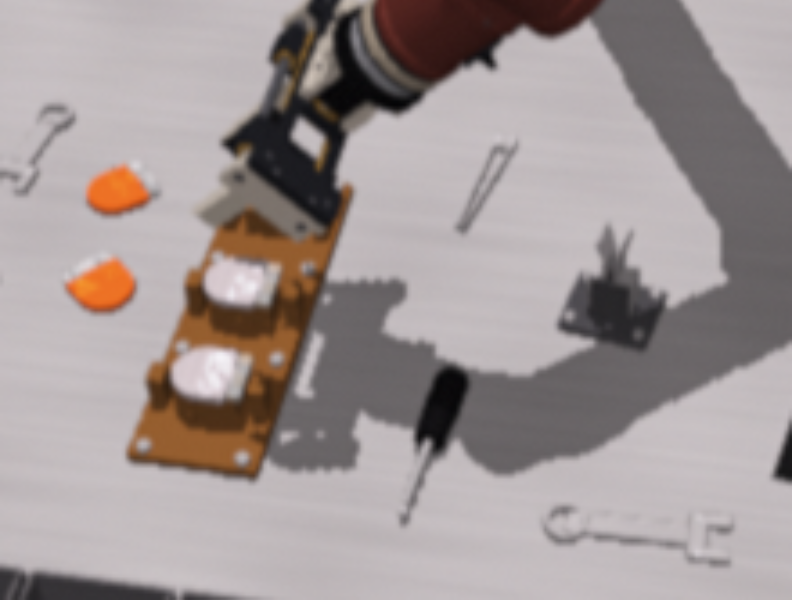

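The hand is tilted as planned above the middle pacemaker, with the clip, driver and tweezers well clear. Descending to grip.

>>> apply_moves --pt "0 0.0028 -0.03 0 0 0" --pt "0 0.0028 -0.06 0 0 0" --pt "0 0.0028 -0.085 0 0 0" --pt "0 0.0028 -0.105 0 0 0" --pt "0 0.0028 -0.1125 0 0 0" --pt "0 0.0028 -0.1125 0 0 0" --pt "0 0.0028 -0.1125 0 0 0"

```text
time: 18.15
tool_pos: [0.5739, -0.1775, 0.0375]
ee_rot: [0.655, 0.652, -0.27, 0.272]
force: [-0.6, 0.5, 0.2]
gripper_width: 0.0673
grip_force: 0.0
```

>>> apply_moves --pt "0 0 0 0 0 0" --pt "0 0 0 0 0 0" --pt "0 0 0 0 0 0" --pt "0 0 0 0 0 0" --pt "0 0 0 0 0 0" --pt "0 0 0 0 0 0" --grip 0.4

```text
time: 18.75
tool_pos: [0.5738, -0.177, 0.0369]
ee_rot: [0.654, 0.652, -0.27, 0.272]
force: [-0.2, 2.2, 4.3]
gripper_width: 0.0455
grip_force: 30.0
```

```bash
python3 - <<'E'
from go import *
print(arm.sense()['force'],arm.sense()['gripper_width'],arm.sense()['grip_force'],arm.sense()['tool_pos'])
plan(((.56,-.05,.30),L('fix',1)),((.527,.093,.30),R.from_rotvec(np.radians(90)*np.array([0,.7071,.7071]))*L('fix',1)),((.527,.093,.30),L('clip',-1)),((.527,.093,.0785),L('clip',-1)))
E
```

```text
[-0.24784803  2.1714401   4.28766199] 0.04549710941142913 29.996905544539914 [ 0.57375903 -0.17700624  0.03688566]
t 18.75 q [-0.55  1.07  0.78  1.86  0.27  0.45 -0.34]
shift [-0.0138  0.1256  0.2617] turn [0.01 0.02 0.02] q [-0.84  0.68  0.88  1.67  0.32  1.06 -0.23] err 0.0
shift [-0.0468  0.2686  0.2617] turn [0.   7.98 7.97] q [-0.84  0.61  0.46  1.59  0.47  1.36  0.98] err 0.0
shift [-0.047   0.2686  0.2617] turn [ 1.26 15.32 15.3 ] q [-0.6   0.62  0.12  1.49  0.54  1.56  2.34] err 0.0
shift [-0.047   0.2686  0.0402] turn [ 1.26 15.32 15.3 ] q [-0.59  0.89  0.11  1.66  0.56  1.18  2.11] err 0.0
```

>>> apply_moves --pt "0 0 0.03 0 0 0" --pt "0 0 0.07 0 0 0" --pt "-0.003 0.03 0.12 0 0 0" --pt "-0.006 0.06 0.16 0 0 0" --pt "-0.01 0.09 0.2 0 0 0" --pt "-0.014 0.125 0.24 0 1 1" --pt "-0.025 0.16 0.262 0 1.7 1.7" --pt "-0.035 0.2 0.262 0 2.4 2.4" --pt "-0.04 0.24 0.262 0 3.1 3.1" --pt "-0.047 0.2686 0.262 0 3.8 3.8" --pt "-0.047 0.2686 0.262 0 4.5 4.5" --pt "-0.047 0.2686 0.262 0 5.2 5.2" --pt "-0.047 0.2686 0.262 0 5.9 5.9" --pt "-0.047 0.2686 0.262 0 6.6 6.6" --pt "-0.047 0.2686 0.262 0 7.3 7.3" --pt "-0.047 0.2686 0.262 0 7.97 7.97" --pt "-0.047 0.2686 0.262 0 7.97 7.97"

```text
time: 20.45
tool_pos: [0.5261, 0.091, 0.2978]
ee_rot: [0.0, 0.924, -0.383, -0.0]
force: [-0.4, 0.5, -0.1]
gripper_width: 0.0456
grip_force: 30.0
```

```bash
python3 - <<'E'
from go import *
s=arm.sense();print(s['gripper_width'],s['grip_force'])
from h import grab
import cv2,pickle
f=grab('scene');pickle.dump(f,open('s6.pkl','wb'))
plan(((.527,.093,.30),L('clip',-1)))
E
```

```text
0.045645215120749046 29.997162320651114
t 20.5 q [-0.81  0.6   0.41  1.6   0.49  1.37  0.95]
shift [0.0007 0.0004 0.0007] turn [0.65 7.82 6.91] q [-0.57  0.62  0.07  1.49  0.56  1.57  2.32] err 0.0
```

>>> apply_moves --pt "0 0 0 0.07 0.78 0.69" --pt "0 0 0 0.13 1.56 1.38" --pt "0 0 0 0.2 2.35 2.07" --pt "0 0 0 0.26 3.13 2.76" --pt "0 0 0 0.33 3.91 3.46" --pt "0 0 0 0.39 4.7 4.15" --pt "0 0 0 0.46 5.47 4.84" --pt "0 0 0 0.52 6.26 5.53" --pt "0 0 0 0.6 7.04 6.22" --pt "0.0007 0 0.0007 0.65 7.82 6.91" --pt "0.0007 0 0.0007 0.65 7.82 6.91" --pt "0.0007 0 0.0007 0.65 7.82 6.91" --pt "0.0007 0 0.0007 0.65 7.82 6.91"

```text
time: 21.8
tool_pos: [0.5269, 0.0916, 0.2989]
ee_rot: [-0.597, 0.706, -0.247, -0.291]
force: [0.0, 0.2, -0.9]
gripper_width: 0.0457
grip_force: 30.0
```

```bash
python3 - <<'E'
from go import *
s=arm.sense();print(s['gripper_width'],s['grip_force'])
from h import *
import cv2,pickle
f=grab('scene');pickle.dump(f,open('s6.pkl','wb'))
d=grab('side');pickle.dump(d,open('d6.pkl','wb'))
a=cv2.resize(f['image'][185:265,310:400],(396,352),interpolation=cv2.INTER_CUBIC)
w=grab('wrist');pickle.dump(w,open('w6.pkl','wb'))
b=cv2.resize(d['image'][185:275,250:341],(396,396),interpolation=cv2.INTER_CUBIC)[:352]
cv2.imwrite('pics/s6.png',np.hstack([a,b])[...,::-1])
for n,g in (('scene',f),('side',d)): print(n,proj(g,(.527,.093,.083)),proj(g,(.527,.093,.008)))
plan(((.527,.093,.30),L('clip',-1)),((.527,.093,.13),L('clip',-1)),((.527,.093,.0785),L('clip',-1)))
E
```

```text
0.04572246649432848 29.998233426595107
scene [352.47568703 227.49969795] [351.5418977  247.24595981]
side [288.94366746 224.22735773] [290.0918388 253.0592881]
t 21.95 q [-0.55  0.62  0.05  1.5   0.56  1.58  2.31]
shift [-0.0002 -0.0001 -0.0005] turn [-0.01  0.   -0.01] q [-0.55  0.61  0.05  1.5   0.56  1.57  2.31] err 0.0
shift [-2.000e-04 -1.000e-04 -1.705e-01] turn [-0.01  0.   -0.01] q [-0.55  0.81  0.05  1.65  0.58  1.28  2.12] err 0.0
shift [-2.00e-04 -1.00e-04 -2.22e-01] turn [-0.01  0.   -0.01] q [-0.55  0.89  0.05  1.67  0.59  1.2   2.07] err 0.0
```

View pics/s6.png

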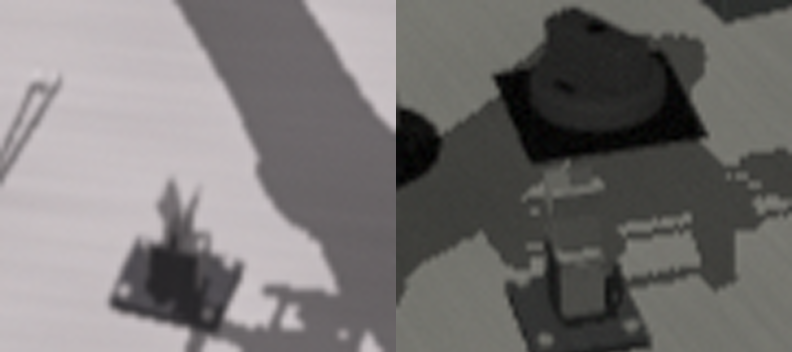

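The clip's jaw tops, at (352,227) in the scene view and (288,224) in the side view, match the estimate within 2 mm. Inserting.

>>> apply_moves --pt "0 -0.001 -0.04 0 0 0" --pt "0 -0.001 -0.08 0 0 0" --pt "0 -0.001 -0.12 0 0 0" --pt "0 -0.001 -0.15 0 0 0" --pt "0 -0.001 -0.17 0 0 0" --pt "0 -0.001 -0.18 0 0 0" --pt "0 -0.001 -0.19 0 0 0" --pt "0 -0.001 -0.19 0 0 0" --grip_force 40

```text
time: 22.75
tool_pos: [0.5268, 0.0893, 0.1089]
ee_rot: [-0.597, 0.705, -0.247, -0.293]
force: [0.4, -1.7, -1.2]
gripper_width: 0.0453
grip_force: 40.0
```

>>> apply_moves --pt "0 0 -0.006 0 0 0" --pt "0 0 -0.012 0 0 0" --pt "0 0 -0.017 0 0 0" --pt "0 0 -0.022 0 0 0" --pt "0 0 -0.027 0 0 0" --pt "0 0 -0.031 0 0 0" --pt "0 0 -0.031 0 0 0" --pt "0 0 -0.031 0 0 0"

```text
time: 23.55
tool_pos: [0.5269, 0.0898, 0.0812]
ee_rot: [-0.597, 0.704, -0.248, -0.294]
force: [-2.7, -1.1, 15.9]
gripper_width: 0.0454
grip_force: 40.0
```

```bash
python3 - <<'E'
from go import *
s=arm.sense();print(s['gripper_width'],s['grip_force'],s['force'],s['moment'])
plan(((.527,.092,.0785),L('clip',-1)))
from h import *
f=grab('scene');d=grab('side')
a=cv2.resize(f['image'][185:265,310:400],(396,352),interpolation=cv2.INTER_CUBIC)
b=cv2.resize(d['image'][165:265,240:340],(396,396),interpolation=cv2.INTER_CUBIC)[:352]
cv2.imwrite('pics/s7.png',np.hstack([a,b])[...,::-1])
E
```

```text
0.04537476566271661 40.0267330231145 [-2.7012604  -1.08058372 15.89265571] [-1.70290895  0.95692258 -0.49708394]
t 23.55 q [-0.55  0.89  0.05  1.65  0.59  1.22  2.07]
shift [-0.0001  0.0008 -0.0041] turn [ 0.03 -0.01 -0.  ] q [-0.55  0.89  0.05  1.67  0.59  1.2   2.07] err 0.0
```

View pics/s7.png

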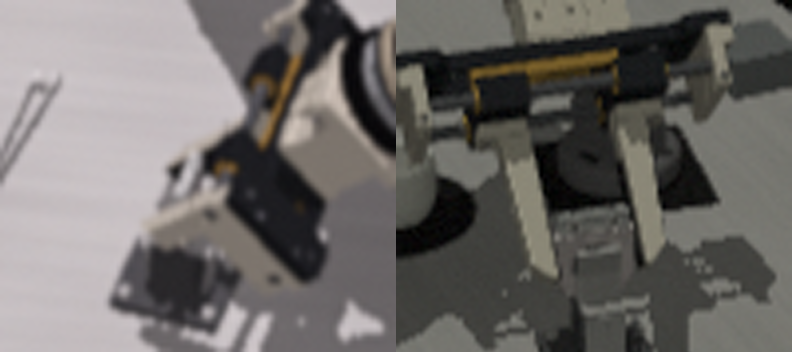

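The pacemaker is between the jaws and standing nearly on the floor. Pressing a few mm more.

>>> apply_moves --pt "0 0 -0.002 0 0 0" --pt "0 0 -0.004 0 0 0" --pt "0 0 -0.004 0 0 0" --pt "0 0 -0.004 0 0 0"

```text
time: 24.05
tool_pos: [0.5268, 0.0895, 0.081]
ee_rot: [-0.596, 0.704, -0.25, -0.295]
force: [-4.8, 2.0, 29.8]
gripper_width: 0.0455
grip_force: 40.0
```

```bash
python3 - <<'E'
from go import *
s=arm.sense();q0=np.array(s['q'])
A=L('clip',-1);B=Rr('clip',1)
Rz=R.from_rotvec([0,0,a])
def V(yaw): # tool down, closing axis at yaw rel clip y axis
    return R.from_rotvec([0,0,a+yaw])*tool([0,0,1],[1,0,0])
def path(keys,g):
    q=q0;
    for k0,k1 in zip(keys[:-1],keys[1:]):
        rv=(k1*k0.inv()).as_rotvec();n=6
        for i in range(1,n+1):
            q,e=ik(g,R.from_rotvec(rv*i/n)*k0,q,1e-2)
        print(q.round(2),round(e,4))
g=(.527,.12,.30)
print('yaw+');path([A,R.from_rotvec([0,0,np.pi/2])*A,B],g)
print('yaw-');path([A,R.from_rotvec([0,0,-np.pi/2])*A,B],g)
print('vert');path([A,V(np.pi),V(np.pi/2),V(0),B],g)
print('vert2');path([A,V(np.pi),V(-np.pi/2),V(0),B],g)
print(Rz.apply([0,.7071,.7071]))
E
```

```text
yaw+
[-0.42  0.2  -0.07  2.24  1.53  0.45  2.7 ] 0.0001
[ 0.97  0.71 -1.34  2.25  3.08  0.01  2.84] 0.4284
yaw-
[-0.09  0.79 -0.12  1.12 -0.18  1.97  1.19] 0.0
[ 0.03  0.42  0.16  1.87 -0.97  1.13  0.58] 0.0
vert
[-0.17  0.38 -0.13  1.65  0.05  1.11  2.66] 0.0
[-0.42  0.39  0.23  1.65 -0.1   1.11  1.24] 0.0
[-0.68  0.44  0.62  1.65 -0.28  1.14 -0.15] 0.0
[-0.13  0.44  0.39  1.87 -1.04  1.22  0.64] 0.0
vert2
[-0.17  0.38 -0.13  1.65  0.05  1.11  2.66] 0.0
[ 0.39  0.61 -1.34  1.95  1.05  1.21  2.84] 0.5367
[-0.27  0.24  0.03  2.26  3.03  0.01  2.84] 0.7001
[ 0.97  0.71 -1.34  2.25  3.08  0.01  2.84] 0.4284
[0.11670516 0.69740255 0.7071    ]
```

>>> apply_moves --pt "0 0 0.003 0 0 0" --pt "0 0 0.005 0 0 0" --pt "0 0 0.005 0 0 0"

```text
time: 24.35
tool_pos: [0.5268, 0.0898, 0.0813]
ee_rot: [-0.597, 0.705, -0.248, -0.293]
force: [-1.5, -2.2, 10.1]
gripper_width: 0.0453
grip_force: 40.0
```

>>> apply_moves --pt "0 0 0 0 0 0" --pt "0 0 0 0 0 0" --pt "0 0 0 0 0 0" --pt "0 0 0 0 0 0" --pt "0.003 0.015 0.015 0 0 0" --pt "0.006 0.035 0.035 0 0 0" --pt "0.01 0.06 0.07 0 0 0" --pt "0.01 0.06 0.12 0 0 0" --pt "0.01 0.06 0.16 0 0 0" --pt "0 0.03 0.21 0 0 0" --pt "0 0.03 0.22 0 0 0" --pt "0 0.03 0.22 0 0 0" --pt "0 0.03 0.22 0 0 0" --grip -0.45

```text
time: 25.65
tool_pos: [0.5267, 0.1214, 0.2974]
ee_rot: [-0.599, 0.704, -0.246, -0.292]
force: [-0.0, 1.2, 0.4]
gripper_width: 0.0674
grip_force: 0.0
```

```bash
python3 - <<'E'
from go import *
from h import *
A=L('clip',-1)
t=np.radians(15)
M=R.from_rotvec([0,0,a-np.pi/2])*tool([0,np.sin(t),np.cos(t)],[-1,0,0])
plan(((.527,.12,.30),M),((.527,.09,.30),Rr('clip',1)))
d=grab('side');f=grab('scene')
a1=cv2.resize(f['image'][185:265,310:400],(396,352),interpolation=cv2.INTER_CUBIC)
b=cv2.resize(d['image'][165:265,240:340],(396,396),interpolation=cv2.INTER_CUBIC)[:352]
cv2.imwrite('pics/s8.png',np.hstack([a1,b])[...,::-1])
E
```

```text
t 25.65 q [-0.59  0.64  0.04  1.45  0.54  1.62  2.29]
shift [-0.0002 -0.0014  0.0007] turn [  2.39  -3.38 -11.  ] q [-0.38  0.52  0.29  1.46 -0.21  1.44  1.35] err 0.0
shift [ 0.0005 -0.03    0.0012] turn [ 0.03 -0.03 22.48] q [-0.12  0.46  0.47  1.86 -1.04  1.29  0.69] err 0.0
```

View pics/s8.png

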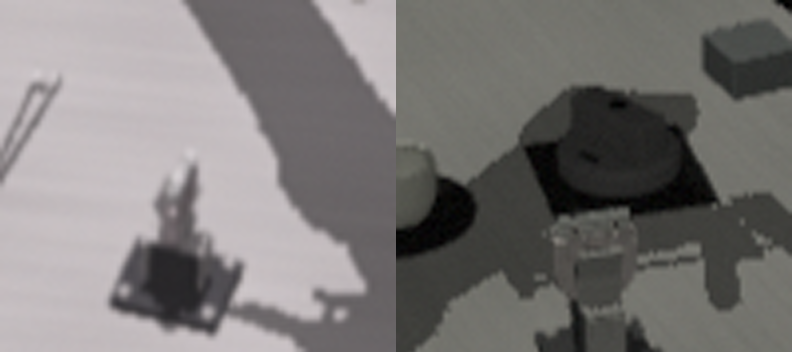

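The pacemaker stands upright in the clip, released, with its header up. Swinging round to the other side.

>>> apply_moves --pt "0 0 0.02 0.2 -0.28 -0.92" --pt "0 0 0.02 0.4 -0.56 -1.83" --pt "0 0 0.02 0.6 -0.85 -2.75" --pt "0 0 0.02 0.8 -1.13 -3.67" --pt "0 0 0.02 1.0 -1.41 -4.58" --pt "0 0 0.02 1.2 -1.69 -5.5" --pt "0 0 0.02 1.4 -1.97 -6.42" --pt "0 0 0.02 1.6 -2.25 -7.33" --pt "0 0 0.02 1.79 -2.54 -8.25" --pt "0 0 0.02 1.99 -2.82 -9.17" --pt "0 0 0.02 2.19 -3.1 -10.08" --pt "0 0 0.02 2.39 -3.38 -11.0" --pt "0 0 0.02 2.39 -3.38 -11.0" --pt "0 0 0.02 2.39 -3.38 -11.0" --pt "0 0 0.02 2.39 -3.38 -11.0"

```text
time: 27.25
tool_pos: [0.527, 0.122, 0.3178]
ee_rot: [0.081, 0.988, 0.01, -0.132]
force: [-0.1, 0.1, -0.7]
gripper_width: 0.0679
grip_force: 0.0
```

```bash
python3 - <<'E'
from go import *
plan(((.5248,.03,.25),Rr('clip',1)))
E
```

```text
t 27.25 q [-0.39  0.51  0.3   1.43 -0.22  1.48  1.34]
shift [-0.002  -0.0906 -0.0692] turn [  3.37   2.39 -10.99] q [-0.01  0.56  0.5   1.87 -1.04  1.33  0.87] err 0.0
```

>>> apply_moves --pt "0 -0.008 0 0.28 0.2 -0.92" --pt "0 -0.015 0 0.56 0.4 -1.83" --pt "0 -0.023 0 0.84 0.6 -2.75" --pt "0 -0.03 0 1.12 0.8 -3.66" --pt "0 -0.038 0 1.4 1.0 -4.58" --pt "0 -0.045 0 1.69 1.2 -5.5" --pt "0 -0.053 0 1.97 1.4 -6.41" --pt "0 -0.06 0 2.25 1.6 -7.33" --pt "0 -0.068 -0.02 2.53 1.8 -8.24" --pt "0 -0.075 -0.04 2.81 2.0 -9.16" --pt "0 -0.083 -0.06 3.09 2.2 -10.07" --pt "-0.002 -0.09 -0.07 3.37 2.39 -10.99" --pt "-0.002 -0.09 -0.07 3.37 2.39 -10.99" --pt "-0.002 -0.09 -0.07 3.37 2.39 -10.99" --pt "-0.002 -0.09 -0.07 3.37 2.39 -10.99"

```text
time: 28.75
tool_pos: [0.5262, 0.0318, 0.2498]
ee_rot: [0.705, 0.598, 0.292, -0.246]
force: [0.8, 0.7, -0.7]
gripper_width: 0.0675
grip_force: 0.0
```

```bash
python3 - <<'E'
from go import *
r=Rr('clip',1);t=np.array([.527,.0912,.0785])
plan((t-.1*r.apply([0,0,1]),r),(t,r))
E
```

```text
t 28.75 q [-0.01  0.55  0.48  1.89 -1.05  1.3   0.87]
shift [-0.0107 -0.0089 -0.102 ] turn [ 0.02  0.01 -0.01] q [ 0.05  0.71  0.44  1.98 -1.15  1.22  1.11] err 0.0
shift [ 0.001   0.0608 -0.1727] turn [ 0.02  0.01 -0.01] q [-0.04  0.82  0.37  2.03 -1.34  1.1   1.21] err 0.0
```

>>> apply_moves --pt "-0.005 -0.004 -0.04 0 0 0" --pt "-0.0105 -0.009 -0.08 0 0 0" --pt "-0.0105 -0.009 -0.102 0 0 0" --pt "-0.0105 -0.009 -0.102 0 0 0" --pt "-0.006 0.015 -0.126 0 0 0" --pt "-0.003 0.035 -0.147 0 0 0" --pt "0 0.05 -0.162 0 0 0" --pt "0.001 0.0608 -0.1727 0 0 0" --pt "0.001 0.0608 -0.1727 0 0 0" --pt "0.001 0.0608 -0.1727 0 0 0"

```text
time: 29.75
tool_pos: [0.5275, 0.0914, 0.0778]
ee_rot: [0.706, 0.596, 0.293, -0.245]
force: [0.4, 0.3, 0.5]
gripper_width: 0.0671
grip_force: 0.0
```

```bash
python3 - <<'E'
from go import *
r=Rr('clip',1);t=np.array([.527,.0912,.0785])
plan((t,r))
E
```

```text
t 29.75 q [ 0.01  0.81  0.29  2.05 -1.34  1.03  1.22]
shift [-0.0002  0.0012 -0.0007] turn [0.01 0.01 0.02] q [ 0.01  0.81  0.29  2.04 -1.33  1.04  1.21] err 0.0
```

>>> apply_moves --pt "0 0 0 0 0 0" --pt "0 0 0 0 0 0" --pt "0 0 0 0 0 0" --pt "0 0 0 0 0 0" --pt "0 0 0 0 0 0" --pt "0 0 0.01 0 0 0" --pt "0 0 0.025 0 0 0" --pt "0 0 0.045 0 0 0" --pt "0 0 0.08 0 0 0" --pt "0 0 0.12 0 0 0" --pt "0 0 0.16 0 0 0" --pt "0 0 0.2 0 0 0" --pt "0 0 0.2 0 0 0" --pt "0 0 0.2 0 0 0" --grip 0.4

```text
time: 31.15
tool_pos: [0.5256, 0.0915, 0.2772]
ee_rot: [0.707, 0.596, 0.292, -0.246]
force: [0.2, 0.3, -0.5]
gripper_width: 0.0455
grip_force: 40.0
```

```bash
python3 - <<'E'
from go import *
s=arm.sense();print(s['gripper_width'],s['grip_force'],s['force'])
V=tool([0,0,1],[1,0,0])
plan(((.56,-.04,.28),V),((.574,-.1785,.2),L('fix',1)))
E
```

```text
0.045506499527177315 39.9995881319046 [ 0.18618523  0.3483752  -0.46824883]
t 31.15 q [-0.08  0.47  0.39  1.91 -1.05  1.21  0.73]
shift [ 0.0344 -0.1315  0.0008] turn [-5.59  0.48  1.15] q [-0.44  0.53  0.77  1.63 -0.4   1.14  0.42] err 0.0
shift [ 0.0484 -0.2714 -0.0786] turn [-11.2    0.95   0.95] q [-0.71  0.98  1.17  1.79 -0.15  0.67  0.25] err 0.0
```

>>> apply_moves --pt "0.004 -0.02 0 -0.9 0.08 0.08" --pt "0.008 -0.04 0 -1.8 0.15 0.15" --pt "0.012 -0.06 0 -2.7 0.23 0.23" --pt "0.016 -0.08 0 -3.6 0.3 0.3" --pt "0.02 -0.1 0 -4.5 0.38 0.38" --pt "0.024 -0.12 0 -5.4 0.46 0.46" --pt "0.028 -0.145 0 -6.3 0.53 0.53" --pt "0.032 -0.17 0 -7.2 0.6 0.6" --pt "0.036 -0.2 0 -8.1 0.68 0.68" --pt "0.04 -0.23 -0.01 -9 0.76 0.76" --pt "0.044 -0.25 -0.03 -9.9 0.84 0.84" --pt "0.0484 -0.2714 -0.05 -10.8 0.92 0.92" --pt "0.0484 -0.2714 -0.0786 -11.2 0.95 0.95" --pt "0.0484 -0.2714 -0.0786 -11.2 0.95 0.95" --pt "0.0484 -0.2714 -0.0786 -11.2 0.95 0.95" --pt "0.0484 -0.2714 -0.0786 -11.2 0.95 0.95"

```text
time: 32.75
tool_pos: [0.5747, -0.1813, 0.1999]
ee_rot: [0.655, 0.652, -0.269, 0.271]
force: [-0.3, -1.3, -0.6]
gripper_width: 0.0453
grip_force: 40.0
```

```bash
python3 - <<'E'
from go import *
s=arm.sense();print(s['gripper_width'],s['grip_force'],s['force'])
plan(((.574,-.1785,.06),L('fix',1)),((.574,-.1785,.0395),L('fix',1)))
from h import *
import pickle
f=grab('side');pickle.dump(f,open('d9.pkl','wb'));pickle.dump(grab('scene'),open('s9.pkl','wb'))
E
```

```text
0.045282352751919726 39.999782647937536 [-0.32632897 -1.30204322 -0.61378161]
t 32.75 q [-0.65  0.86  0.99  1.8   0.14  0.68 -0.01]
shift [-0.0007  0.0014 -0.1413] turn [-0.    0.03  0.02] q [-0.6   1.09  0.89  1.86  0.06  0.46 -0.11] err 0.0
shift [-0.0007  0.0014 -0.1618] turn [-0.    0.03  0.02] q [-0.59  1.12  0.87  1.86  0.05  0.43 -0.12] err 0.0
```

>>> apply_moves --pt "-0.0007 0.0014 -0.04 0 0 0" --pt "-0.0007 0.0014 -0.08 0 0 0" --pt "-0.0007 0.0014 -0.115 0 0 0" --pt "-0.0007 0.0014 -0.135 0 0 0" --pt "-0.0007 0.0014 -0.145 0 0 0" --pt "-0.0007 0.0014 -0.152 0 0 0" --pt "-0.0007 0.0014 -0.157 0 0 0" --pt "-0.0007 0.0014 -0.161 0 0 0" --pt "-0.0007 0.0014 -0.161 0 0 0" --pt "-0.0007 0.0014 -0.161 0 0 0"

```text
time: 33.85
tool_pos: [0.5741, -0.1787, 0.0374]
ee_rot: [0.654, 0.653, -0.27, 0.271]
force: [0.4, 0.6, -0.1]
gripper_width: 0.0456
grip_force: 40.0
```

```bash
python3 - <<'E'
from go import *
s=arm.sense();print(s['gripper_width'],s['grip_force'],s['force'],s['moment'])
plan(((.574,-.1785,.0395),L('fix',1)))
from h import *
f=grab('side');g=grab('scene')
a1=cv2.resize(g['image'][205:300,205:285],(400,475),interpolation=cv2.INTER_CUBIC)
b=cv2.resize(f['image'][270:350,340:440],(400,320),interpolation=cv2.INTER_CUBIC)
o=np.zeros((475,800,3),np.uint8);o[:,:400]=a1;o[:320,400:]=b
cv2.imwrite('pics/s9.png',o[...,::-1])
E
```

```text
0.04564769488981872 39.999928660690784 [ 0.41911337  0.60564776 -0.12886484] [ 0.67799338  0.10078865 -0.0040354 ]
t 33.85 q [-0.59  1.12  0.88  1.86  0.05  0.44 -0.12]
shift [-0.0001 -0.0012  0.0007] turn [-0.    0.02  0.01] q [-0.59  1.12  0.87  1.86  0.05  0.43 -0.12] err 0.0
```

>>> apply_moves --pt "0 -0.001 -0.001 0 0 0" --pt "0 -0.001 -0.002 0 0 0" --pt "0 -0.001 -0.003 0 0 0" --pt "0 -0.001 -0.003 0 0 0"

```text
time: 34.35
tool_pos: [0.5745, -0.1807, 0.0367]
ee_rot: [0.654, 0.652, -0.271, 0.272]
force: [-0.4, 4.6, 10.2]
gripper_width: 0.0455
grip_force: 40.0
```

>>> apply_moves --pt "0 0 0.002 0 0 0" --pt "0 0 0.002 0 0 0" --pt "0 0 0.002 0 0 0" --pt "0 0 0.002 0 0 0" --pt "0 0 0.002 0 0 0" --pt "0 0 0.002 0 0 0" --pt "0 0.01 0.015 0 0 0" --pt "0 0.02 0.04 0 0 0" --pt "0 0.02 0.08 0 0 0" --pt "0.04 0.01 0.12 0 0 0" --pt "0.08 0.003 0.12 0 0 0" --pt "0.0925 0.0027 0.12 0 0 0" --pt "0.0925 0.0027 0.12 0 0 0" --pt "0.0925 0.0027 0.12 0 0 0" --grip -0.45

```text
time: 35.75
tool_pos: [0.6652, -0.1765, 0.1536]
ee_rot: [0.654, 0.653, -0.271, 0.27]
force: [0.5, 0.7, -0.2]
gripper_width: 0.0674
grip_force: 0.0
```

```bash
python3 - <<'E'
from go import *
plan(((.667,-.177,.039),L('fix',1)))
from h import *
f=grab('side');g=grab('scene');w=grab('wrist')
import pickle;pickle.dump((f,g,w),open('all10.pkl','wb'))
a1=cv2.resize(g['image'][205:300,205:285],(300,356),interpolation=cv2.INTER_CUBIC)
b=cv2.resize(f['image'][270:350,340:440],(445,356),interpolation=cv2.INTER_CUBIC)
cv2.imwrite('pics/s10.png',np.hstack([a1,b])[...,::-1])
E
```

```text
t 35.75 q [-0.54  1.    0.9   1.55  0.09  0.78 -0.02]
shift [ 0.0018 -0.0019 -0.116 ] turn [-0.01 -0.    0.02] q [-0.52  1.17  0.85  1.58  0.03  0.63 -0.1 ] err 0.0
```

View pics/s10.png

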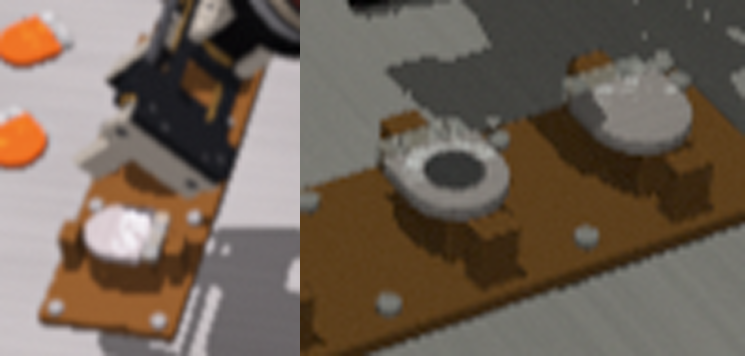

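The middle pacemaker lies flat in its nest with the dark panel (seals) up and the header still on the +y side. Now the far one.

>>> apply_moves --pt "0.0018 -0.0015 -0.03 0 0 0" --pt "0.0018 -0.0015 -0.06 0 0 0" --pt "0.0018 -0.0015 -0.085 0 0 0" --pt "0.0018 -0.0015 -0.105 0 0 0" --pt "0.0018 -0.0015 -0.115 0 0 0" --pt "0.0018 -0.0015 -0.115 0 0 0" --pt "0.0018 -0.0015 -0.115 0 0 0"

```text
time: 36.6
tool_pos: [0.6686, -0.1788, 0.0399]
ee_rot: [0.654, 0.652, -0.27, 0.271]
force: [0.9, -0.2, 0.4]
gripper_width: 0.0676
grip_force: 0.0
```

>>> apply_moves --pt "0 0 0 0 0 0" --pt "0 0 0 0 0 0" --pt "0 0 0 0 0 0" --pt "0 0 0 0 0 0" --pt "0 0 0 0 0 0" --pt "0 0 0 0 0 0" --grip 0.4

```text
time: 37.2
tool_pos: [0.6683, -0.1785, 0.0395]
ee_rot: [0.654, 0.653, -0.27, 0.271]
force: [-0.4, 1.6, 4.1]
gripper_width: 0.0458
grip_force: 40.0
```

```bash
python3 - <<'E'
from go import *
print(arm.sense()['force'],arm.sense()['gripper_width'],arm.sense()['grip_force'],arm.sense()['tool_pos'])
plan(((.56,-.05,.30),L('fix',1)),((.527,.0925,.30),R.from_rotvec(np.radians(90)*np.array([0,.7071,.7071]))*L('fix',1)),((.527,.0925,.30),L('clip',-1)))
E
```

```text
[-0.39328864  1.55611446  4.07700278] 0.04582710702708044 40.001006573438644 [ 0.66834617 -0.17848728  0.03946161]
t 37.2 q [-0.51  1.17  0.85  1.57  0.03  0.64 -0.1 ]
shift [-0.1083  0.1271  0.2591] turn [0.   0.01 0.01] q [-0.9   0.76  1.06  1.67  0.16  1.03 -0.07] err 0.0
shift [-0.1413  0.2696  0.2591] turn [-0.    7.97  7.96] q [-0.93  0.65  0.63  1.59  0.38  1.32  1.07] err 0.0
shift [-0.1416  0.2696  0.2591] turn [ 1.27 15.3  15.3 ] q [-0.68  0.63  0.26  1.5   0.48  1.52  2.4 ] err 0.0
```

>>> apply_moves --pt "0 0 0.03 0 0 0" --pt "0 0 0.07 0 0 0" --pt "-0.02 0.03 0.11 0 0 0" --pt "-0.045 0.055 0.15 0 0 0" --pt "-0.075 0.09 0.19 0 0 0" --pt "-0.1 0.125 0.23 0 1 1" --pt "-0.115 0.16 0.259 0 1.7 1.7" --pt "-0.125 0.2 0.259 0 2.4 2.4" --pt "-0.135 0.24 0.259 0 3.1 3.1" --pt "-0.141 0.27 0.259 0 3.8 3.8" --pt "-0.141 0.27 0.259 0 4.5 4.5" --pt "-0.141 0.27 0.259 0 5.2 5.2" --pt "-0.141 0.27 0.259 0 5.9 5.9" --pt "-0.141 0.27 0.259 0 6.6 6.6" --pt "-0.141 0.27 0.259 0 7.3 7.3" --pt "-0.141 0.27 0.259 0 7.97 7.97" --pt "-0.141 0.27 0.259 0 7.97 7.97"

```text
time: 38.9
tool_pos: [0.5269, 0.0911, 0.2974]
ee_rot: [-0.0, 0.924, -0.382, -0.001]
force: [0.1, -0.5, -0.4]
gripper_width: 0.0453
grip_force: 40.0
```

```bash
python3 - <<'E'
from go import *
s=arm.sense();print(s['gripper_width'],s['grip_force'],s['tool_pos'])
plan(((.527,.0935,.30),L('clip',-1)))
E
```

```text
0.045306779398911264 39.99845892190933 [0.52685881 0.09113642 0.29737495]
t 38.9 q [-0.9   0.63  0.57  1.6   0.41  1.33  1.04]
shift [-0.0001  0.001   0.0012] turn [0.65 7.8  6.9 ] q [-0.65  0.62  0.21  1.5   0.5   1.53  2.38] err 0.0
```

>>> apply_moves --pt "0 0.001 0 0.07 0.78 0.69" --pt "0 0.001 0 0.13 1.56 1.38" --pt "0 0.001 0 0.2 2.35 2.07" --pt "0 0.001 0 0.26 3.13 2.76" --pt "0 0.001 0 0.33 3.91 3.46" --pt "0 0.001 0 0.39 4.7 4.15" --pt "0 0.001 0 0.46 5.47 4.84" --pt "0 0.001 0 0.52 6.26 5.53" --pt "0 0.001 0 0.6 7.04 6.22" --pt "0 0.001 0.001 0.65 7.82 6.91" --pt "0 0.001 0.001 0.65 7.82 6.91" --pt "0 0.001 0.001 0.65 7.82 6.91" --pt "0 0.001 0.001 0.65 7.82 6.91"

```text
time: 40.2
tool_pos: [0.527, 0.0925, 0.2986]
ee_rot: [-0.597, 0.705, -0.247, -0.292]
force: [-0.1, -0.6, 0.3]
gripper_width: 0.0457
grip_force: 40.0
```

```bash
python3 - <<'E'
from go import *
plan(((.527,.0935,.11),L('clip',-1)),((.527,.0935,.079),L('clip',-1)))
E
```

```text
t 40.2 q [-0.64  0.62  0.19  1.5   0.5   1.54  2.37]
shift [-0.0002 -0.0004 -0.19  ] turn [ 0.   -0.   -0.01] q [-0.63  0.85  0.17  1.66  0.51  1.21  2.17] err 0.0
shift [-2.00e-04 -4.00e-04 -2.21e-01] turn [ 0.   -0.   -0.01] q [-0.63  0.9   0.17  1.66  0.51  1.16  2.15] err 0.0
```

>>> apply_moves --pt "0 0 -0.04 0 0 0" --pt "0 0 -0.08 0 0 0" --pt "0 0 -0.12 0 0 0" --pt "0 0 -0.15 0 0 0" --pt "0 0 -0.17 0 0 0" --pt "0 0 -0.18 0 0 0" --pt "0 0 -0.19 0 0 0" --pt "0 0 -0.19 0 0 0"

```text
time: 41.0
tool_pos: [0.5268, 0.0916, 0.1086]
ee_rot: [-0.598, 0.704, -0.247, -0.293]
force: [-0.6, -1.6, -0.2]
gripper_width: 0.0455
grip_force: 40.0
```

>>> apply_moves --pt "0 0 -0.006 0 0 0" --pt "0 0 -0.012 0 0 0" --pt "0 0 -0.017 0 0 0" --pt "0 0 -0.022 0 0 0" --pt "0 0 -0.027 0 0 0" --pt "0 0 -0.031 0 0 0" --pt "0 0 -0.031 0 0 0" --pt "0 0 -0.031 0 0 0"

```text
time: 41.8
tool_pos: [0.5267, 0.0921, 0.0776]
ee_rot: [-0.598, 0.704, -0.247, -0.293]
force: [-2.4, -3.9, 1.4]
gripper_width: 0.0457
grip_force: 40.0
```

>>> apply_moves --pt "0 0 -0.001 0 0 0" --pt "0 0 -0.003 0 0 0" --pt "0 0 -0.003 0 0 0" --pt "0 0 -0.003 0 0 0"

```text
time: 42.2
tool_pos: [0.5268, 0.092, 0.0774]
ee_rot: [-0.597, 0.704, -0.248, -0.294]
force: [-2.7, -1.7, 12.1]
gripper_width: 0.0457
grip_force: 40.0
```

>>> apply_moves --pt "0 0 0.003 0 0 0" --pt "0 0 0.003 0 0 0"

```text
time: 42.4
tool_pos: [0.527, 0.0926, 0.0778]
ee_rot: [-0.598, 0.704, -0.247, -0.292]
force: [-1.5, -4.4, 1.9]
gripper_width: 0.0458
grip_force: 40.0
```

>>> apply_moves --pt "0 0 0 0 0 0" --pt "0 0 0 0 0 0" --pt "0 0 0 0 0 0" --pt "0 0 0 0 0 0" --pt "0.003 0.015 0.015 0 0 0" --pt "0.006 0.035 0.035 0 0 0" --pt "0.01 0.06 0.07 0 0 0" --pt "0.01 0.06 0.12 0 0 0" --pt "0.01 0.06 0.16 0 0 0" --pt "0 0.03 0.21 0 0 0" --pt "0 0.03 0.22 0 0 0" --pt "0 0.03 0.22 0 0 0" --pt "0 0.03 0.22 0 0 0" --grip -0.45

```text
time: 43.7
tool_pos: [0.5267, 0.1235, 0.296]
ee_rot: [-0.599, 0.703, -0.246, -0.293]
force: [-0.6, 0.3, -1.2]
gripper_width: 0.0675
grip_force: 0.0
```

```bash
python3 - <<'E'
from go import *
t=np.radians(15)
M=R.from_rotvec([0,0,a-np.pi/2])*tool([0,np.sin(t),np.cos(t)],[-1,0,0])
plan(((.527,.12,.315),M))
E
```

```text
t 43.7 q [-0.67  0.65  0.17  1.45  0.49  1.58  2.35]
shift [-0.0002 -0.0035  0.0171] turn [  2.39  -3.4  -11.01] q [-0.46  0.53  0.42  1.44 -0.27  1.48  1.4 ] err 0.0
```

>>> apply_moves --pt "0 0 0.02 0.2 -0.28 -0.92" --pt "0 0 0.02 0.4 -0.56 -1.83" --pt "0 0 0.02 0.6 -0.85 -2.75" --pt "0 0 0.02 0.8 -1.13 -3.67" --pt "0 0 0.02 1.0 -1.41 -4.58" --pt "0 0 0.02 1.2 -1.69 -5.5" --pt "0 0 0.02 1.4 -1.97 -6.42" --pt "0 0 0.02 1.6 -2.25 -7.33" --pt "0 0 0.02 1.79 -2.54 -8.25" --pt "0 0 0.02 1.99 -2.82 -9.17" --pt "0 0 0.02 2.19 -3.1 -10.08" --pt "0 0 0.02 2.39 -3.4 -11.0" --pt "0 0 0.02 2.39 -3.4 -11.0" --pt "0 0 0.02 2.39 -3.4 -11.0"

```text
time: 45.1
tool_pos: [0.5267, 0.1236, 0.3159]
ee_rot: [0.081, 0.988, 0.009, -0.132]
force: [-0.3, -0.5, 0.6]
gripper_width: 0.0678
grip_force: 0.0
```

>>> apply_moves --pt "0 -0.008 0 0.28 0.2 -0.92" --pt "0 -0.015 0 0.56 0.4 -1.83" --pt "0 -0.023 0 0.84 0.6 -2.75" --pt "0 -0.03 0 1.12 0.8 -3.66" --pt "0 -0.038 0 1.4 1.0 -4.58" --pt "0 -0.045 0 1.69 1.2 -5.5" --pt "0 -0.053 0 1.97 1.4 -6.41" --pt "0 -0.06 0 2.25 1.6 -7.33" --pt "0 -0.068 -0.02 2.53 1.8 -8.24" --pt "0 -0.075 -0.04 2.81 2.0 -9.16" --pt "0 -0.083 -0.06 3.09 2.2 -10.07" --pt "-0.002 -0.09 -0.07 3.37 2.39 -10.99" --pt "-0.002 -0.09 -0.07 3.37 2.39 -10.99" --pt "-0.002 -0.09 -0.07 3.37 2.39 -10.99" --pt "-0.002 -0.09 -0.07 3.37 2.39 -10.99"

```text
time: 46.6
tool_pos: [0.5262, 0.0339, 0.2481]
ee_rot: [0.705, 0.598, 0.291, -0.247]
force: [0.2, 0.3, 0.1]
gripper_width: 0.0673
grip_force: 0.0
```

```bash
python3 - <<'E'
from go import *
r=Rr('clip',1);t=np.array([.527,.0912,.0785])
plan((t-.1*r.apply([0,0,1]),r),(t,r))
E
```

```text
t 46.6 q [-0.1   0.58  0.62  1.9  -1.09  1.37  0.92]
shift [-0.0106 -0.011  -0.1003] turn [ 0.02  0.   -0.02] q [-0.03  0.74  0.57  1.99 -1.19  1.29  1.15] err 0.0
shift [ 0.0011  0.0587 -0.1711] turn [ 0.02  0.   -0.02] q [-0.06  0.82  0.39  2.04 -1.36  1.11  1.23] err 0.0
```

```bash
python3 - <<'E'
from go import *
r=pose('clip','R',np.radians(39),1);t=np.array([.527,.0912,.0785])
plan((t-.1*r.apply([0,0,1]),r),(t,r))
P51=pose('fix','L',np.radians(51),1)
print(ik((.668,-.1785,.039),P51,np.array([-.5,1.17,.85,1.58,.03,.63,-.1])))
E
```

```text
t 46.6 q [-0.1   0.58  0.62  1.9  -1.09  1.37  0.92]
shift [-0.0093 -0.0035 -0.0935] turn [-0.72  0.13 -0.02] q [-0.12  0.69  0.61  1.99 -1.15  1.21  1.06] err 0.0
shift [ 0.001   0.0585 -0.1712] turn [-0.72  0.13 -0.02] q [-0.19  0.81  0.53  2.04 -1.35  1.1   1.17] err 0.0
(array([-0.56854409,  1.24036748,  0.91839073,  1.57325466,  0.05544504,
        0.63719766, -0.15534154]), np.float64(1.80370979859347e-07))
```

```bash
python3 - <<'E'
from go import *
s=arm.sense();q0=np.array(s['q']);t=np.array([.527,.0912,.0785])
p0=np.array(s['tool_pos']);r0=R.from_quat(s['ee_rot'])
lo[4]=-3
for tau in (45,38,30,20):
  for dy in (-6,0,6):
    r=R.from_rotvec([0,0,np.radians(dy)])*pose('clip','R',np.radians(tau),1);q=q0
    rv=(r*r0.inv()).as_rotvec();pre=t-.1*r.apply([0,0,1]);mx=[]
    g0=p0-r0.apply([0,0,.002])
    for i in range(1,9): q,e=ik(g0+(pre-g0)*i/8,R.from_rotvec(rv*i/8)*r0,q,3e-2)
    for i in range(1,9): q,e=ik(pre+(t-pre)*i/8,r,q,3e-2);mx.append(q[4])
    print(tau,dy,q.round(2),min(mx))
E
```

```text
45 -6 [-0.13  0.84  0.5   2.1  -1.48  1.15  1.26] -1.483698744137334
45 0 [-0.12  0.85  0.49  2.04 -1.39  1.18  1.25] -1.3860057476349075
45 6 [-0.11  0.86  0.48  1.98 -1.29  1.21  1.24] -1.2948374575818913
38 -6 [-0.21  0.8   0.54  2.09 -1.43  1.05  1.15] -1.434721038472606
38 0 [-0.2   0.81  0.53  2.04 -1.34  1.08  1.16] -1.3440339848695024
38 6 [-0.19  0.82  0.52  1.99 -1.26  1.11  1.17] -1.259011321753149
30 -6 [-0.31  0.76  0.58  2.07 -1.35  0.94  1.01] -1.3513387054692918
30 0 [-0.29  0.77  0.57  2.03 -1.27  0.97  1.03] -1.2736578652341242
30 6 [-0.28  0.78  0.56  1.99 -1.2   1.01  1.06] -1.1998857551471973
20 -6 [-0.44  0.75  0.64  2.03 -1.2   0.83  0.79] -1.2032116926406875
20 0 [-0.42  0.75  0.63  2.01 -1.15  0.86  0.85] -1.1484549991757464
20 6 [-0.41  0.76  0.62  1.98 -1.09  0.89  0.9 ] -1.0944971498781733
```

```bash
python3 - <<'E'
from go import *
r=pose('clip','R',np.radians(37),1);t=np.array([.527,.0912,.0785])
plan((t-.1*r.apply([0,0,1]),r),(t,r))
E
```

```text
t 46.6 q [-0.1   0.58  0.62  1.9  -1.09  1.37  0.92]
shift [-0.0089 -0.0009 -0.0914] turn [-0.97  0.17 -0.02] q [-0.15  0.68  0.62  1.98 -1.14  1.18  1.03] err 0.0
shift [ 0.001   0.0585 -0.1712] turn [-0.97  0.17 -0.02] q [-0.21  0.8   0.54  2.04 -1.34  1.07  1.15] err 0.0
```

>>> apply_moves --pt "-0.004 0 -0.03 -0.5 0.09 0" --pt "-0.009 -0.001 -0.06 -0.97 0.17 -0.02" --pt "-0.009 -0.001 -0.0914 -0.97 0.17 -0.02" --pt "-0.009 -0.001 -0.0914 -0.97 0.17 -0.02" --pt "-0.006 0.02 -0.12 -0.97 0.17 -0.02" --pt "-0.003 0.035 -0.14 -0.97 0.17 -0.02" --pt "-0.001 0.045 -0.154 -0.97 0.17 -0.02" --pt "-0.001 0.045 -0.154 -0.97 0.17 -0.02"

```text
time: 47.4
tool_pos: [0.5245, 0.0801, 0.0938]
ee_rot: [0.724, 0.612, 0.242, -0.206]
force: [0.4, 1.2, 0.7]
gripper_width: 0.0673
grip_force: 0.0
```

```bash
python3 - <<'E'
from go import *
r=pose('clip','R',np.radians(37),1);t=np.array([.527,.0912,.0785])
plan((t,r))
E
```

```text
t 47.4 q [-0.19  0.77  0.54  2.04 -1.29  1.08  1.12]
shift [ 0.0027  0.0123 -0.0169] turn [-0.01 -0.02  0.  ] q [-0.2   0.8   0.52  2.04 -1.33  1.06  1.14] err 0.0
```

Safe on q5. Finish the approach, grip and lift.

>>> apply_moves --pt "0.001 0.006 -0.008 0 0 0" --pt "0.0027 0.0123 -0.0165 0 0 0" --pt "0.0027 0.0123 -0.0165 0 0 0" --pt "0.0027 0.0123 -0.0165 0 0 0"

```text
time: 47.8
tool_pos: [0.5275, 0.0893, 0.0781]
ee_rot: [0.726, 0.61, 0.243, -0.204]
force: [-0.3, -0.3, 0.4]
gripper_width: 0.0674
grip_force: 0.0
```

>>> apply_moves --pt "0 0 0 0 0 0" --pt "0 0 0 0 0 0" --pt "0 0 0 0 0 0" --pt "0 0 0 0 0 0" --pt "0 0 0 0 0 0" --pt "0 0 0.01 0 0 0" --pt "0 0 0.025 0 0 0" --pt "0 0 0.045 0 0 0" --pt "0 0 0.08 0 0 0" --pt "0 0 0.12 0 0 0" --pt "0 0 0.16 0 0 0" --pt "0 0 0.2 0 0 0" --pt "0 0 0.2 0 0 0" --pt "0 0 0.2 0 0 0" --grip 0.4

```text
time: 49.2
tool_pos: [0.5266, 0.0898, 0.2783]
ee_rot: [0.726, 0.611, 0.243, -0.204]
force: [-1.3, 0.4, -0.0]
gripper_width: 0.0454
grip_force: 40.0
```

```bash
python3 - <<'E'
from go import *
s=arm.sense();print(s['gripper_width'],s['grip_force'],s['force'])
plan(((.668,-.1785,.2),pose('fix','L',np.radians(53),1)))
E
```

```text
0.045352863458735154 39.98782508075237 [-1.32224663  0.42677717 -0.02684422]
t 49.2 q [-0.3   0.47  0.63  1.88 -1.    1.22  0.66]
shift [ 0.1414 -0.2699 -0.0795] turn [-11.22   0.96   0.96] q [-0.68  1.21  1.32  1.53 -0.3   0.83  0.32] err 0.0
```

```bash
python3 - <<'E'
from go import *
s=arm.sense();q0=np.array(s['q']);lo[2]=-3;hi[2]=3
p0=np.array(s['tool_pos']);r0=R.from_quat(s['ee_rot']);g0=p0-r0.apply([0,0,.002])
r=pose('fix','L',np.radians(53),1);rv=(r*r0.inv()).as_rotvec()
for tgt in ((.6685,-.178,.2),(.6685,-.178,.12),(.62,-.1,.28)):
    q=q0
    for i in range(1,17): q,e=ik(g0+(np.array(tgt)-g0)*i/16,R.from_rotvec(rv*i/16)*r0,q,3e-2)
    print(tgt,q.round(2),e)
    for i in range(1,9): q,e=ik(np.array(tgt)+(np.array([.6685,-.178,.039])-tgt)*i/8,r,q,3e-2)
    print(q.round(2))
E
```

```text
(0.6685, -0.178, 0.2) [-0.66  1.15  1.22  1.53 -0.15  0.82  0.19] 9.234194655428083e-05
[-0.64  1.36  1.11  1.57 -0.25  0.65  0.09]
(0.6685, -0.178, 0.12) [-0.66  1.27  1.2   1.56 -0.27  0.73  0.19] 0.00010407931834289208
[-0.65  1.38  1.15  1.57 -0.32  0.66  0.14]
(0.62, -0.1, 0.28) [-0.83  1.    1.23  1.58  0.    0.96  0.1 ] 8.963462007083957e-05
[-0.62  1.32  1.05  1.57 -0.14  0.64 -0.01]
```

>>> apply_moves --pt "0.01 -0.02 0 -0.9 0.08 0.08" --pt "0.02 -0.04 0 -1.8 0.15 0.15" --pt "0.03 -0.06 0 -2.7 0.23 0.23" --pt "0.04 -0.08 0 -3.6 0.3 0.3" --pt "0.055 -0.1 0 -4.5 0.38 0.38" --pt "0.07 -0.125 0 -5.4 0.46 0.46" --pt "0.08 -0.15 0 -6.3 0.53 0.53" --pt "0.09 -0.17 0 -7.2 0.6 0.6" --pt "0.1 -0.19 0 -8.1 0.68 0.68" --pt "0.1 -0.19 0 -8.1 0.68 0.68"

```text
time: 50.2
tool_pos: [0.6267, -0.097, 0.2721]
ee_rot: [0.702, 0.669, -0.168, 0.176]
force: [0.1, 1.1, -1.2]
gripper_width: 0.0458
grip_force: 40.0
```

```bash
python3 - <<'E'
from go import *
plan(((.6685,-.178,.2),pose('fix','L',np.radians(53),1)),((.6685,-.178,.12),pose('fix','L',np.radians(53),1)))
E
```

```text
t 50.2 q [-0.64  0.77  1.03  1.51 -0.19  1.06  0.24]
shift [ 0.0418 -0.0826 -0.0733] turn [-3.11  0.22  0.27] q [-0.65  1.12  1.16  1.53 -0.07  0.81  0.12] err 0.0
shift [ 0.0418 -0.0826 -0.1533] turn [-3.11  0.22  0.27] q [-0.64  1.22  1.11  1.56 -0.12  0.72  0.07] err 0.0
```

>>> apply_moves --pt "0.01 -0.02 -0.02 -0.8 0.06 0.07" --pt "0.02 -0.04 -0.035 -1.6 0.11 0.14" --pt "0.03 -0.06 -0.055 -2.4 0.17 0.21" --pt "0.0418 -0.0826 -0.08 -3.11 0.22 0.27" --pt "0.0418 -0.0826 -0.12 -3.11 0.22 0.27" --pt "0.0418 -0.0826 -0.153 -3.11 0.22 0.27" --pt "0.0418 -0.0826 -0.153 -3.11 0.22 0.27" --pt "0.0418 -0.0826 -0.153 -3.11 0.22 0.27" --pt "0.0418 -0.0826 -0.153 -3.11 0.22 0.27"

```text
time: 51.1
tool_pos: [0.6692, -0.1836, 0.1274]
ee_rot: [0.635, 0.631, -0.311, 0.319]
force: [-0.6, -0.1, 0.2]
gripper_width: 0.0456
grip_force: 40.0
```

```bash
python3 - <<'E'
from go import *
plan(((.6685,-.178,.0385),pose('fix','L',np.radians(53),1)))
E
```

```text
t 51.1 q [-0.64  1.2   1.11  1.57 -0.1   0.72  0.06]
shift [-0.0007  0.004  -0.0901] turn [-0.   0.1  0. ] q [-0.62  1.33  1.05  1.57 -0.15  0.64 -0.  ] err 0.0
```

>>> apply_moves --pt "0 0 -0.02 0 0.1 0" --pt "0 0 -0.04 0 0.1 0" --pt "0 0 -0.06 0 0.1 0" --pt "0 0 -0.065 0 0.1 0" --pt "0 0 -0.065 0 0.1 0" --pt "0 0 -0.065 0 0.1 0"

```text
time: 51.7
tool_pos: [0.6687, -0.1832, 0.0597]
ee_rot: [0.632, 0.633, -0.317, 0.314]
force: [-0.9, -0.3, -0.0]
gripper_width: 0.0457
grip_force: 40.0
```

```bash
python3 - <<'E'
from go import *
plan(((.6685,-.1783,.0385),pose('fix','L',np.radians(53),1)))
E
```

```text
t 51.7 q [-0.62  1.3   1.07  1.57 -0.13  0.67  0.02]
shift [-0.0002  0.0033 -0.0224] turn [ 0.   -0.03 -0.  ] q [-0.62  1.33  1.05  1.57 -0.15  0.64 -0.  ] err 0.0
```

>>> apply_moves --pt "0 0.0033 -0.006 0 0 0" --pt "0 0.0033 -0.012 0 0 0" --pt "0 0.0033 -0.016 0 0 0" --pt "0 0.0033 -0.019 0 0 0" --pt "0 0.0033 -0.0215 0 0 0" --pt "0 0.0033 -0.0215 0 0 0" --pt "0 0.0033 -0.0215 0 0 0"

```text
time: 52.4
tool_pos: [0.6686, -0.1797, 0.0381]
ee_rot: [0.632, 0.634, -0.317, 0.314]
force: [0.4, -0.9, 1.3]
gripper_width: 0.0455
grip_force: 40.0
```

>>> apply_moves --pt "0 0 -0.001 0 0 0" --pt "0 0 -0.002 0 0 0" --pt "0 0 -0.002 0 0 0"

```text
time: 52.7
tool_pos: [0.6688, -0.1801, 0.038]
ee_rot: [0.632, 0.633, -0.317, 0.315]
force: [-1.5, 2.7, 6.5]
gripper_width: 0.0456
grip_force: 40.0
```

>>> apply_moves --pt "0 0 0.002 0 0 0" --pt "0 0 0.002 0 0 0" --pt "0 0 0.002 0 0 0" --pt "0 0 0.002 0 0 0" --pt "0 0 0.002 0 0 0" --pt "0 0 0.002 0 0 0" --pt "0 0.012 0.015 0 0 0" --pt "0 0.03 0.04 0 0 0" --pt "-0.01 0.05 0.08 0 0 0" --pt "-0.02 0.08 0.12 0.5 0 0" --pt "-0.04 0.12 0.16 1.5 0 0" --pt "-0.06 0.16 0.2 2.5 0 0" --pt "-0.08 0.2 0.22 3.5 0 0" --pt "-0.08 0.24 0.22 4.5 0 0" --pt "-0.1 0.26 0.22 5.5 0 0" --pt "-0.1 0.26 0.22 6.5 0 0" --pt "-0.1 0.26 0.22 6.5 0 0" --grip -0.45

```text
time: 54.4
tool_pos: [0.5682, 0.075, 0.2592]
ee_rot: [0.709, 0.705, -0.005, 0.006]
force: [0.7, -0.8, -0.2]
gripper_width: 0.0675
grip_force: 0.0
```

```bash
python3 - <<'E'
from h import *
f=grab('side');g=grab('scene');w=grab('wrist')
import pickle;pickle.dump((f,g,w),open('all11.pkl','wb'))
print(arm.sense()['tool_pos'],arm.sense()['q'])
r=lambda i,s:cv2.resize(i,s,interpolation=cv2.INTER_CUBIC)
o=np.zeros((600,800,3),np.uint8)
o[:285,:320]=r(g['image'][205:300,200:307],(320,285))
o[:285,320:720]=r(f['image'][270:355,320:440],(400,285))
o[285:,:390]=r(w['image'],(420,315))[:, :390]
o[285:,390:]=r(f['image'][180:245,205:325],(410,222)).copy() if 0 else np.vstack([r(f['image'][180:250,205:325],(410,240)),np.zeros((75,410,3),np.uint8)])
cv2.imwrite('pics/s11.png',o[...,::-1])
E
```

```text
[0.56853353 0.08127843 0.25570916] [-0.6914646   0.5958323   0.84470068  1.63325952 -0.46205939  1.13148532
  0.27289761]
```

View pics/s11.png

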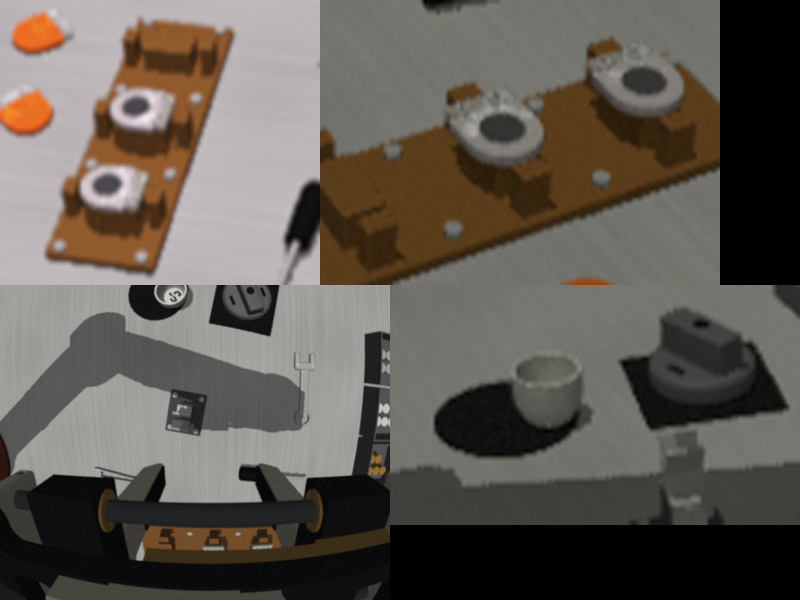

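Both pacemakers are seals up, flat, with headers to +y. The crucible, however, has been knocked toward the mat's edge (side crop rim at (547,366), about (251,204) in the full frame). I'll measure it and the head.

```bash
python3 - <<'E'
from h import *
import pickle
f,g,w=pickle.load(open('all11.pkl','rb'))
print('side cruc',onz(f,250.9,203.6,.041),'head',onz(f,296.3,191.4,.05))
# wrist: panel scale 420/640
k=640/420
print('wrist cruc approx',onz(w,172*k,(293-285)*k,.041,True),'head',onz(w,245*k,(300-285)*k,.05,True))
# scene: crucible bright blob
print(proj(g,(.51,.27,.02)),proj(g,(.48,.298,.003)))
gi=cv2.cvtColor(g['image'],cv2.COLOR_RGB2GRAY)
for c,zz in (((.51,.27,.03),.041),):
    u,v=proj(g,c).astype(int);p=gi[v-25:v+25,u-25:u+25];np.set_printoptions(linewidth=250)
    m=(p>0)
cs=cv2.HoughCircles(cv2.resize(w['image'][0:60,200:340].mean(2).astype(np.uint8),None,fx=4,fy=4,interpolation=cv2.INTER_CUBIC),cv2.HOUGH_GRADIENT,1,60,param1=80,param2=20,minRadius=50,maxRadius=130)
if cs is not None:
    for q in cs[0][:4]: u,v=200+q[0]/4,q[1]/4;print('hough',u,v,q[2]/4,onz(w,u,v,.041,True))
E
```

```text
side cruc [0.50941786 0.28511726 0.041     ] head [0.62647425 0.2766918  0.05      ]
wrist cruc approx [0.50992371 0.28062082 0.041     ] head [0.61737126 0.26585198 0.05      ]
[418.02718621 246.95232526] [427.99327828 244.53019726]
hough 254.875 9.125 20.425 [0.50262071 0.28452622 0.041     ]
hough 265.625 19.625 15.5 [0.51359313 0.27225149 0.041     ]
hough 236.625 31.375 22.8 [0.48477755 0.26161107 0.041     ]
hough 253.375 29.625 15.325 [0.50161293 0.26221102 0.041     ]
```

>>> apply_moves --pt "-0.02 0.05 0 0 0 0" --pt "-0.04 0.1 0 0 0 0" --pt "-0.06 0.14 -0.01 0 0 0" --pt "-0.06 0.15 -0.03 0 0 0" --pt "-0.06 0.15 -0.03 0 0 0" --pt "-0.06 0.15 -0.03 0 0 0" --pt "-0.06 0.15 -0.03 0 0 0" --grip -0.8

```text
time: 55.25
tool_pos: [0.5098, 0.2287, 0.2265]
ee_rot: [0.707, 0.707, -0.007, 0.006]
force: [-0.4, -0.3, 0.6]
gripper_width: 0.0836
grip_force: 0.0
```

```bash
python3 - <<'E'
from h import *
w=grab('wrist','w12.png');s=arm.sense();print(s['tool_pos'],s['ee_rot'],s['q'].round(2))
u0,v0=proj(w,(.509,.283,.041),True);print(u0,v0)
x,y=int(u0)-60,max(int(v0)-60,0)
p=cv2.resize(w['image'][y:y+120,x:x+120].mean(2).astype(np.uint8),None,fx=4,fy=4,interpolation=cv2.INTER_CUBIC)
cs=cv2.HoughCircles(p,cv2.HOUGH_GRADIENT,1,30,param1=80,param2=25,minRadius=70,maxRadius=180)
for q in cs[0][:5]: u,v=x+q[0]/4,y+q[1]/4;print(u,v,q[2]/4,onz(w,u,v,.041,True))
m=cv2.inRange(w['image'],(0,0,0),(40,40,40));m[:max(y-20,0)]=0
E
```

```text
[0.50988387 0.22861991 0.22671711] [ 0.70691537  0.70724382 -0.00632143  0.0060735 ] [-0.98  0.61  0.85  1.72 -0.5   1.06  0.03]
320.5285561845772 157.2900811505317
318.875 153.875 27.675 [0.5075277  0.28606496 0.041     ]
320.625 161.375 35.1 [0.50908914 0.27932855 0.041     ]
312.875 159.875 20.625 [0.50218457 0.28068036 0.041     ]
323.875 145.125 18.075 [0.51195669 0.29391485 0.041     ]
```

>>> apply_moves --pt "-0.002 0.03 -0.02 0 0 0" --pt "-0.0024 0.0574 -0.05 0 0 0" --pt "-0.0024 0.0574 -0.09 0 0 0" --pt "-0.0024 0.0574 -0.13 0 0 0" --pt "-0.0024 0.0574 -0.165 0 0 0" --pt "-0.0024 0.0574 -0.19 0 0 0" --pt "-0.0024 0.0574 -0.1965 0 0 0" --pt "-0.0024 0.0574 -0.1965 0 0 0" --pt "-0.0024 0.0574 -0.1965 0 0 0"

```text
time: 56.2
tool_pos: [0.5079, 0.2877, 0.0309]
ee_rot: [0.706, 0.708, -0.005, 0.006]
force: [0.8, -0.2, 0.1]
gripper_width: 0.0836
grip_force: 0.0
```

>>> apply_moves --pt "0 0 0 0 0 0" --pt "0 0 0 0 0 0" --pt "0 0 0 0 0 0" --pt "0 0 0 0 0 0" --pt "0 0 0 0 0 0" --pt "0 0 0 0 0 0" --pt "0 0 0 0 0 0" --grip 0.3 --grip_force 12

```text
time: 56.9
tool_pos: [0.5065, 0.2881, 0.0295]
ee_rot: [0.706, 0.708, -0.006, 0.005]
force: [0.2, -0.2, 2.0]
gripper_width: 0.0506
grip_force: 12.0
```

>>> apply_moves --pt "0 0 0.012 0 0 0" --pt "-0.01 0.004 0.02 0 0 0" --pt "-0.02 0.008 0.02 0 0 0" --pt "-0.0275 0.0115 0.02 0 0 0" --pt "-0.0275 0.0115 0.02 0 0 0" --pt "-0.0275 0.0115 0.01 0 0 0" --pt "-0.0275 0.0115 0.003 0 0 0" --pt "-0.0275 0.0115 0.0005 0 0 0" --pt "-0.0275 0.0115 0.0005 0 0 0"

```text
time: 57.8
tool_pos: [0.4784, 0.2989, 0.0294]
ee_rot: [0.706, 0.708, -0.008, 0.004]
force: [-2.1, 0.1, 2.6]
gripper_width: 0.0505
grip_force: 12.0
```

>>> apply_moves --pt "0 0 0 0 0 0" --pt "0 0 0 0 0 0" --pt "0 0 0 0 0 0" --pt "0 0 0 0 0 0" --pt "0 0 0 0 0 0" --pt "0 0 0.03 0 0 0" --pt "0 0 0.07 0 0 0" --pt "0 0 0.12 0 0 0" --pt "0.02 -0.04 0.17 0 0 0" --pt "0.03 -0.07 0.2 0 0 0" --pt "0.03 -0.07 0.2 0 0 0" --pt "0.03 -0.07 0.2 0 0 0" --pt "0.03 -0.07 0.2 0 0 0" --grip -0.8

```text
time: 59.1
tool_pos: [0.5074, 0.2309, 0.2283]
ee_rot: [0.705, 0.709, -0.008, 0.004]
force: [0.4, 0.4, -0.4]
gripper_width: 0.084
grip_force: 0.0
```

```bash
python3 - <<'E'
from h import *
w=grab('wrist','w13.png');s=arm.sense();print(s['tool_pos'],s['time'])
u0,v0=proj(w,(.479,.2995,.041),True);x,y=int(u0)-60,max(int(v0)-60,0)
p=cv2.resize(w['image'][y:y+120,x:x+120].mean(2).astype(np.uint8),None,fx=4,fy=4,interpolation=cv2.INTER_CUBIC)
cs=cv2.HoughCircles(p,cv2.HOUGH_GRADIENT,1,30,param1=80,param2=25,minRadius=90,maxRadius=130)
for q in cs[0][:3]: u,v=x+q[0]/4,y+q[1]/4;print('cruc',u,v,q[2]/4,onz(w,u,v,.041,True))
# mats
g=cv2.cvtColor(w['image'],cv2.COLOR_RGB2GRAY)
m=cv2.inRange(g,0,42);m[260:]=0;m[:,:40]=0;m[:,600:]=0
for k in cv2.findContours(m,0,2)[0]:
    if cv2.contourArea(k)>800:
        P=np.array([onz(w,a,b,.003,True)[:2] for a,b in k[:,0]],np.float32)*1000
        print(cv2.boundingRect(k),cv2.minEnclosingCircle(P),cv2.minAreaRect(P))
hz=proj(w,(.6265,.279,.05),True);x,y=int(hz[0])-60,max(int(hz[1])-60,0)
p=cv2.resize(w['image'][y:y+120,x:x+120].mean(2).astype(np.uint8),None,fx=4,fy=4)
cs=cv2.HoughCircles(p,cv2.HOUGH_GRADIENT,1,40,param1=60,param2=25,minRadius=140,maxRadius=200)
if cs is not None:
    for q in cs[0][:3]: u,v=x+q[0]/4,y+q[1]/4;print('head',u,v,q[2]/4,onz(w,u,v,.02,True))
E
```

```text
[0.50701607 0.23135553 0.22777235] 59.15
cruc 289.375 144.375 27.3 [0.47752236 0.29721552 0.041     ]
(379, 105, 110, 115) ((623.5217895507812, 280.0709228515625), 70.90956115722656) ((623.1526489257812, 280.19525146484375), (101.6948471069336, 101.51065063476562), 79.42648315429688)
(244, 92, 101, 101) ((478.41827392578125, 298.4539489746094), 50.82173538208008) ((478.1546325683594, 298.47613525390625), (100.83131408691406, 100.55095672607422), 6.493060111999512)
```

```bash
python3 -c "
from station import arm
print(arm.finish_job())"
```

```text
the job is handed in; nothing more can be done
None
```

The job is handed in: both pacemakers are back in their nests seals up with headers on the original side, and the programming head and crucible have swapped mats; the crucible was knocked aside mid-run, so I re-centred it, and no score came back.

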